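Tighten and lock the castle nuts on the shaft stubs

ROBOT

A 6-joint arm with a two-finger parallel gripper is mounted at the origin on the work surface. World frame = base frame: x ahead of the robot, y to its left, z up, the work surface at z = 0. Lengths are in m, angles in rad, forces in N, time in s.
With the tool pointing down it reaches from about 0.25 to 0.725 m from the base axis. Payload 4 kg.
Tool frame: the origin (TCP) lies on the centre line of the jaws, within the pads' length; the fingertips stand 25 mm ahead of it and the grasp point (between the pads) lies 6 mm ahead of it; z points along the fingers, x is the direction in which the jaws open and shut, and the axes are right-handed (so a half turn about z gives the same grasp; the last joint's range is limited). The gripper opens to 85 mm and grips with 20 to 120 N. Pads are 22 mm wide; open, the fingers measure 114 mm over their backs; the gripper's body (76 mm by 85 mm) begins 54 mm behind the grasp point. The pads swing forward as they close: fully open they stand 13 mm farther back than shut.
Start: joints at [0, 0.241, 0.005, 1.335, 0, 1.571], TCP at [0.5, -0, 0.256] pointing down, gripper open.
Joint ranges: [-2.72, 2.72], [-1.05, 1.87], [-1.09, 1.28], [-1.99, 2.15], [-1.42, 1.44], [-3.14, 3.14]. Speed limits (rad/s): [2.79, 2.79, 3.14, 3.14, 3.14, 3.14].

INTERFACE

Orientations are given as a unit quaternion [x, y, z, w].
In Python, from workcell import bot, imaging, order gives the robot as it stands.
- The arm moves only by the tool carry_out, never from a script. Its argument "moves" is a list of rows, each a list of 5 numbers: the shift along the tool's x, y, z scaled (see below), then the turn about the tool's z scaled (see below), then the opening, from -1 (shut) to 1 (fully open). In form: [[tx, ty, tz, roll, hand], ...]. A call has 1 to 20 rows; each row is the pose to reach, as a shift and turn from the pose commanded when the call began, along the tool's axes at that moment; what a row does not reach only later rows make up. The controller multiplies each number of a shift by 0.1 m and each number of a turn by 90 degrees. A row lasts 1/10 s, in which the tool goes at most 50 mm and 8.59 degrees, less where a joint would pass 70% of its speed; a pose out of reach is approached as far as the arm can. A call with a number of a shift or a turn outside -1 to 1 is refused whole. A call with a gripper value outside its range is refused whole. The fingers move at their own pace and stop on an object; the grip force is fixed at half the most. Time passes only in rows, so rows that repeat a pose let the fingers close. It gives the time, the measured TCP pose, the force and the opening at its end, in the units of the state.
- bot.get_obs(): the state, without advancing time (a new reading comes with each control period).
- imaging.camera(name): name is "scene" or "side" or "wrist"; returns the picture (480x640x3 uint8, red, green, blue); there is no depth.
- imaging.camera_model(name): a dict with "fovy" (degrees; the focal length in pixels is half the picture's height over the tangent of half this angle, whatever the lens; pixels are square), "cx", "cy" (the principal point, pixels), "eye" and "rotation" of the camera in the world. Camera axes: x right, y up, looking along -z (the intrinsics and any distortion apply to the point x, -y, -z); pixel columns grow to the right and rows downward; lengths in m; the calibration is good to about 2 mm. A picture is of the moment at which its call begins: read the wrist's pose just before it. camera_model takes no time and is no camera call; for the wrist camera it gives the pose at the moment of the call.
- order.job_done(): hands the job in, once; it reports no verdict.
The state is a dict: "clock": time; "joint_pos": joint angles; "joint_vel": joint speeds; "tau": joint torques, N m; "eef_pos": TCP position; "tool_rot": TCP orientation; "ft_force": force on the tool from outside, world axes, zero at the start; "ft_torque": the same for the moment, N m; "grip_width": finger opening in m.
Only numpy, scipy, OpenCV 4.12 (cv2) and the standard library are available. Lean on these libraries where they do the work, as an engineer would, in place of code of your own. Each camera call takes 0.05 s, during which the arm holds its last target.

TASK

On every shaft stub on the bench, tighten the castle nut clockwise until its yellow tick meets the yellow line on the flange, then turn it on just a little further, to the first slot that lines up under the lock pin, without overtightening it past that slot. Then, with the mallet and not with the gripper, drive each stub's lock pin down until its head sits on the bracket, but never before its nut is tight and lined up. Finally stand the mallet back upright on the cork pad, and leave the loose parts lying around the bench undisturbed.

Things in the scene. Friction and masses are not known exactly. Their poses are not given: they have to be found in the camera images.
- nut_a_grip (a point): Castle nut of shaft stub A: steel hexagon, 44 mm across flats, upright flats z 34 to 98 mm; point on its axis at z 84 mm (shaft end up to z 107). z up; x, turning with the nut, is square to a pair of flats (others at 60, 120 degrees). Round collar below, radius 57 mm, z 20 to 34 mm, six rim slots 16 mm wide, one under each flat. Stub: 6 kg, loose, round foot of radius 70 mm.
- nut_a (a joint): How far nut A is screwed on (rad), growing clockwise from above. 0 is just tight: yellow tick on the collar at the yellow line on the foot's rim, opposite the lock pin. Starts 1.4 to 2.2 short of that. The first slot after tight is under the lock pin at 0.30 (slots come every 1.047). Turns against 0.4 N m drag, rising to 0.65, and stays where left.
- lock_a_head (a point): Lock pin of stub A: captive upright 8 mm steel pin, round head 18 mm across, 5 mm thick; point at the centre of the head's top, 50 mm from the nut's axis. A bracket (reaching 74 mm from that axis, 22 mm wide, arm's top z 43 mm) holds it over the collar. Raised, its top is at z 60 mm; driven home through a slot, the head sits on the bracket arm, top at z 48 mm.
- lock_a (a joint): How far lock pin A is driven down (m): 0 raised, 0.012 home. It moves down against about 10 N and stays where it is left.
- nut_b_grip (a point): Castle nut of shaft stub B: steel hexagon, 44 mm across flats, upright flats z 34 to 98 mm; point on its axis at z 84 mm (shaft end up to z 107). z up; x, turning with the nut, is square to a pair of flats (others at 60, 120 degrees). Round collar below, radius 57 mm, z 20 to 34 mm, six rim slots 16 mm wide, one under each flat. Stub: 6 kg, loose, round foot of radius 70 mm.
- nut_b (a joint): How far nut B is screwed on (rad), growing clockwise from above. 0 is just tight: yellow tick on the collar at the yellow line on the foot's rim, opposite the lock pin. Starts 1.4 to 2.2 short of that. The first slot after tight is under the lock pin at 0.45 (slots come every 1.047). Turns against 0.4 N m drag, rising to 0.65, and stays where left.
- lock_b_head (a point): Lock pin of stub B: captive upright 8 mm steel pin, round head 18 mm across, 5 mm thick; point at the centre of the head's top, 50 mm from the nut's axis. A bracket (reaching 74 mm from that axis, 22 mm wide, arm's top z 43 mm) holds it over the collar. Raised, its top is at z 60 mm; driven home through a slot, the head sits on the bracket arm, top at z 48 mm.
- lock_b (a joint): How far lock pin B is driven down (m): 0 raised, 0.012 home. It moves down against about 10 N and stays where it is left.
- nut_c_grip (a point): Castle nut of shaft stub C: steel hexagon, 44 mm across flats, upright flats z 34 to 98 mm; point on its axis at z 84 mm (shaft end up to z 107). z up; x, turning with the nut, is square to a pair of flats (others at 60, 120 degrees). Round collar below, radius 57 mm, z 20 to 34 mm, six rim slots 16 mm wide, one under each flat. Stub: 6 kg, loose, round foot of radius 70 mm.
- nut_c (a joint): How far nut C is screwed on (rad), growing clockwise from above. 0 is just tight: yellow tick on the collar at the yellow line on the foot's rim, opposite the lock pin. Starts 1.4 to 2.2 short of that. The first slot after tight is under the lock pin at 0.60 (slots come every 1.047). Turns against 0.4 N m drag, rising to 0.65, and stays where left.
- lock_c_head (a point): Lock pin of stub C: captive upright 8 mm steel pin, round head 18 mm across, 5 mm thick; point at the centre of the head's top, 50 mm from the nut's axis. A bracket (reaching 74 mm from that axis, 22 mm wide, arm's top z 43 mm) holds it over the collar. Raised, its top is at z 60 mm; driven home through a slot, the head sits on the bracket arm, top at z 48 mm.
- lock_c (a joint): How far lock pin C is driven down (m): 0 raised, 0.012 home. It moves down against about 10 N and stays where it is left.
- nut_d_grip (a point): Castle nut of shaft stub D: steel hexagon, 44 mm across flats, upright flats z 34 to 98 mm; point on its axis at z 84 mm (shaft end up to z 107). z up; x, turning with the nut, is square to a pair of flats (others at 60, 120 degrees). Round collar below, radius 57 mm, z 20 to 34 mm, six rim slots 16 mm wide, one under each flat. Stub: 6 kg, loose, round foot of radius 70 mm.
- nut_d (a joint): How far nut D is screwed on (rad), growing clockwise from above. 0 is just tight: yellow tick on the collar at the yellow line on the foot's rim, opposite the lock pin. Starts 1.4 to 2.2 short of that. The first slot after tight is under the lock pin at 0.52 (slots come every 1.047). Turns against 0.4 N m drag, rising to 0.65, and stays where left.
- lock_d_head (a point): Lock pin of stub D: captive upright 8 mm steel pin, round head 18 mm across, 5 mm thick; point at the centre of the head's top, 50 mm from the nut's axis. A bracket (reaching 74 mm from that axis, 22 mm wide, arm's top z 43 mm) holds it over the collar. Raised, its top is at z 60 mm; driven home through a slot, the head sits on the bracket arm, top at z 48 mm.
- lock_d (a joint): How far lock pin D is driven down (m): 0 raised, 0.012 home. It moves down against about 10 N and stays where it is left.
- mallet_grip (a point): Mallet standing on its striking face: upright round head 44 mm across and 78 mm tall, flat wooden handle 18 mm wide and 26 mm tall sticking out level; 0.45 kg. This point is on the handle's centre line, 50 mm from the head's axis and 55 mm above the striking face (23 mm below the top of the head). x points from here to the head, z up. The handle goes on 88 mm behind this point.
- mallet_face (a point): Centre of the mallet's striking face (underside of its head, 44 mm across); on the pad it is at z 4 mm. Same axes as the grip point.
- pad: Cork pad 200 mm (x) by 160 mm (y), 4 mm thick, where the mallet stands; origin at the centre of its underside, sides along its x and y.
- gear: Bystander: loose toothed wheel 84 mm across, 30 mm tall; origin under its centre.
- oilcan: Bystander: loose red can 56 mm across, 130 mm tall; origin under its centre.
- bearing: Bystander: loose steel ring 80 mm across, 22 mm tall; origin under its centre.
Not all that is in view belongs to the job. What is shaped like the part that bears nut_a_grip but orange is not meant. Leave any purple look-alike of the part that bears nut_b_grip alone.

How it is judged:
By the outcome, as a careful person would: the job done as asked, in the order asked, and still so for the second after the job is handed in, with the robot touching nothing.
Of stub_a, stub_b, stub_c, stub_d only 3 to 4 are there at a start; the rules pass over those that are not, and their reading is None.
At some moment in a run one of stub_a, stub_b, stub_c, stub_d may be knocked a few centimetres aside while the robot is not near it.
Once in a run the grip may slacken for a moment while it holds something.
It also fails if it takes over 210 s, if anything falls off the work surface, if the arm or the gripper's body presses on something with over 40 N, if the wrist force passes 120 N, or if a joint passes its speed limit or range.

## Working session

There is one attempt and no reset: what is moved stays moved. The work goes in short steps, Python scripts to look and compute and a tool call to move; the robot and the scene stay as the last step left them, time stands still between calls to the robot, and variables do not carry over. Pictures are saved under pics/ and viewed, and the job is handed in when it is done.

Besides the shell and the picture viewer there is one more tool, called after "Request:" as a command line: name --pt "numbers of a row" for each row, then --argument value for the rest. carry_out: Moves the arm, as the interface text tells. Its arguments: {"type":"object","properties":{"moves":{"type":"array","items":{"type":"array","items":{"type":"number","minimum":-1,"maximum":1}}}},"required":["moves"]}

```bash
mkdir -p pics; ls
cat > h.py <<'E'
import numpy as np, cv2
from workcell import bot, imaging, order
def save(n,img): cv2.imwrite(f'pics/{n}.png', cv2.cvtColor(img,cv2.COLOR_RGB2BGR))
E
python3 - <<'E'
from h import *
o=bot.get_obs()
for k,v in o.items(): print(k,np.round(v,3))
for n in ['scene','side','wrist']:
    m=imaging.camera_model(n); print(n,m)
    save(n+'0',imaging.camera(n))
E
```

```text
pics
clock 0.0
joint_pos [0.    0.241 0.004 1.335 0.    1.571]
joint_vel [ 0.     0.001 -0.001 -0.001  0.002 -0.002]
tau [ 1.0000e-03 -3.7232e+01  2.5241e+01  1.7000e-02  0.0000e+00  0.0000e+00]
eef_pos [0.499 0.    0.255]
tool_rot [ 1.     0.    -0.001 -0.   ]
ft_force [ 0.657 -0.214  0.429]
ft_torque [-0.012 -0.     0.008]
grip_width 0.086
scene {'fovy': 57.19348002715163, 'cx': 320.67882455820404, 'cy': 236.201120266705, 'eye': array([ 1.40819823, -0.33702569,  0.931154  ]), 'rotation': array([0.327426  , 0.2153413 , 0.49768074, 0.77377918])}
side {'fovy': 55.42550362328168, 'cx': 315.70187511269944, 'cy': 238.1575111324156, 'eye': array([0.52003763, 1.12558668, 0.73744076]), 'rotation': array([-0.01860722,  0.49688314,  0.86741161, -0.01892136])}
wrist {'fovy': 68.7118933323631, 'cx': 317.22713025863385, 'cy': 242.7951030164936, 'eye': array([0.50055752, 0.07944998, 0.37374178]), 'rotation': array([-1.55925134e-01,  1.33394235e-03,  6.92818599e-04,  9.87767732e-01])}
```

View pics/scene0.png

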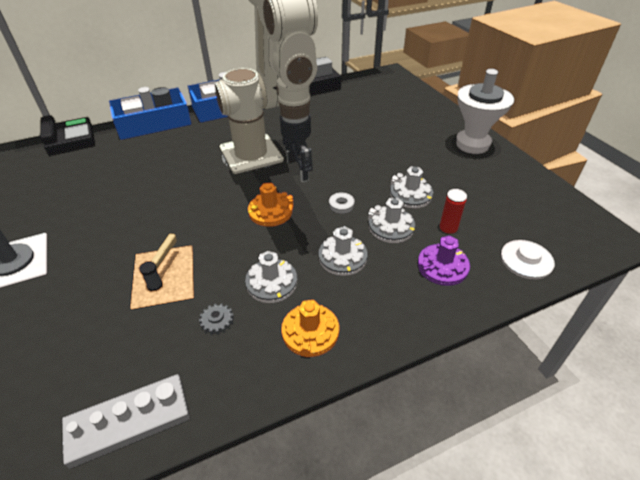

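View pics/side0.png

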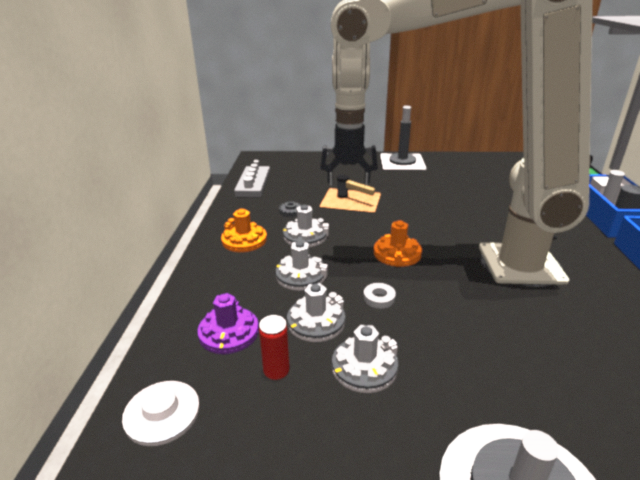

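View pics/wrist0.png

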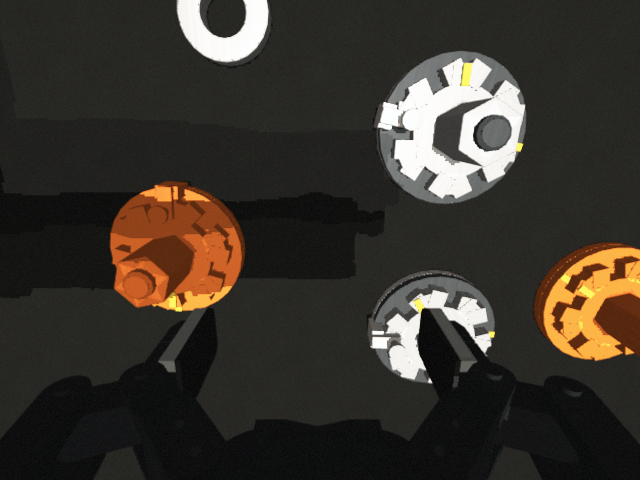

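```bash
cat >> h.py <<'E'
from scipy.spatial.transform import Rotation as R
def K(m): 
    f=240/np.tan(np.radians(m['fovy'])/2); return f
def ray(m,u,v):
    f=K(m); d=np.array([(u-m['cx'])/f,-(v-m['cy'])/f,-1.]); d=R.from_quat(m['rotation']).apply(d); return np.array(m['eye']),d/np.linalg.norm(d)
def onz(m,u,v,z):
    e,d=ray(m,u,v); return e+d*(z-e[2])/d[2]
def proj(m,p):
    q=R.from_quat(m['rotation']).inv().apply(np.array(p)-m['eye']); f=K(m); return np.array([m['cx']+f*q[0]/-q[2], m['cy']-f*q[1]/-q[2]])
def tri(m1,p1,m2,p2):
    e1,d1=ray(m1,*p1); e2,d2=ray(m2,*p2)
    A=np.stack([d1,-d2],1); s=np.linalg.lstsq(A,e2-e1,rcond=None)[0]
    a=e1+s[0]*d1;b=e2+s[1]*d2
    return (a+b)/2,np.linalg.norm(a-b)
E
python3 - <<'E'
from h import *
a=cv2.imread('pics/scene0.png'); b=cv2.imread('pics/side0.png')
cv2.imwrite('pics/scz.png',cv2.resize(a[150:310,240:450],None,fx=3.7,fy=3.7,interpolation=cv2.INTER_CUBIC))
cv2.imwrite('pics/siz.png',cv2.resize(b[170:400,250:420],None,fx=2.6,fy=2.6,interpolation=cv2.INTER_CUBIC))
cv2.imwrite('pics/paz.png',np.hstack([cv2.resize(a[225:345,120:240],None,fx=3.3,fy=3.3,interpolation=cv2.INTER_CUBIC),cv2.resize(b[165:225,280:400],(396*2,396),interpolation=cv2.INTER_CUBIC)[:, :400]]))
E
```

```text
(no output)
```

View pics/scz.png

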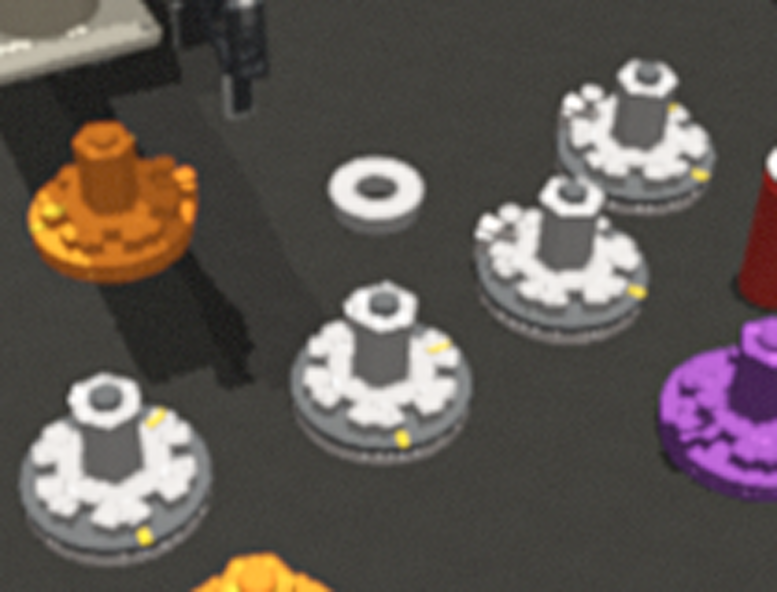

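View pics/siz.png

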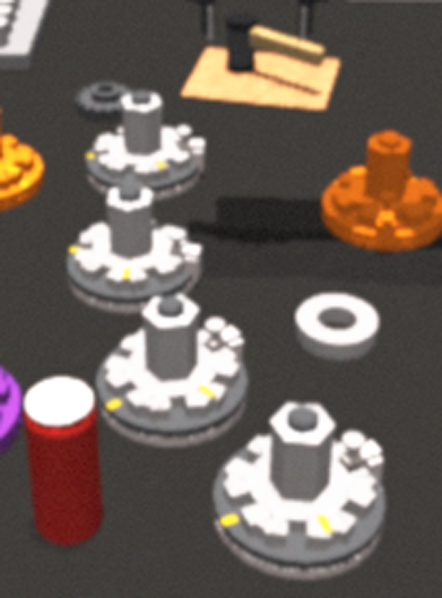

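View pics/paz.png

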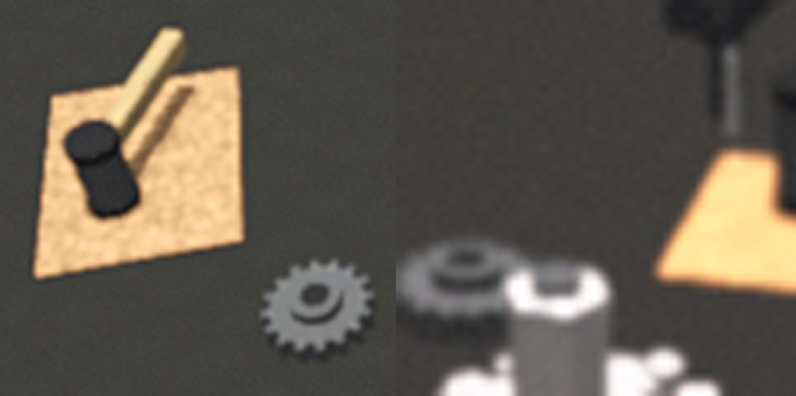

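Run:
```python
from h import *
s=imaging.camera_model('scene'); d=imaging.camera_model('side')
for a,b in [((106,396),(141,97)),((382,300),(131,190)),((573,190),(171,304)),((649,72),(304,417))]:
    p,r=tri(s,(240+a[0]/3.7,150+a[1]/3.7),d,(250+b[0]/2.6,170+b[1]/2.6)); print(p.round(4),round(r,4),np.hypot(*p[:2]).round(3))
Z=lambda x,y:(120+x/3.3,225+y/3.3)
for n,q,z in [('padc',(52,97),.004),('padc',(238,68),.004),('padc',(243,240),.004),('padc',(35,277),.004),('headtop',(92,141),.082),('hnd far',(173,30),.072),('hnd far2',(184,46),.072), ('hnd near',(115,112),.072)]:
    print(n,onz(s,*Z(*q),z).round(4))
```

```text
[ 0.6311 -0.1423  0.102 ] 0.0044 0.647
[0.6256 0.0764 0.1038] 0.0047 0.63
[0.5743 0.272  0.1037] 0.0049 0.635
[0.4628 0.4162 0.1036] 0.0052 0.622
padc [ 0.3694 -0.4689  0.004 ]
padc [ 0.4024 -0.3106  0.004 ]
padc [ 0.5998 -0.3501  0.004 ]
padc [ 0.5679 -0.5078  0.004 ]
headtop [ 0.5199 -0.4356  0.082 ]
hnd far [ 0.4065 -0.3534  0.072 ]
hnd far2 [ 0.4304 -0.3486  0.072 ]
hnd near [ 0.4847 -0.4148  0.072 ]
```

Request:
carry_out --pt "0.5 -0.2 0.1 0.06 1" --pt "1 -0.4 0.2 0.06 1" --pt "1 -0.4 0.2 0.06 1"

```text
clock: 0.45
eef_pos: [0.6026, 0.0417, 0.2324]
tool_rot: [0.999, -0.046, -0.002, -0.0]
ft_force: [-0.1, -0.3, -1.0]
grip_width: 0.0853
```

Run:
```python
from h import *
o=bot.get_obs()
m=imaging.camera_model('wrist')
print(o['joint_pos'].round(3),o['eef_pos'].round(4),o['tool_rot'].round(4),o['clock'])
im=imaging.camera('wrist');save('w1',im)
```

```text
[6.900e-02 4.620e-01 2.620e-01 1.374e+00 1.000e-03 1.732e+00] [0.6026 0.0417 0.2324] [ 9.989e-01 -4.620e-02 -1.500e-03 -1.000e-04] 0.45
```

View pics/w1.png

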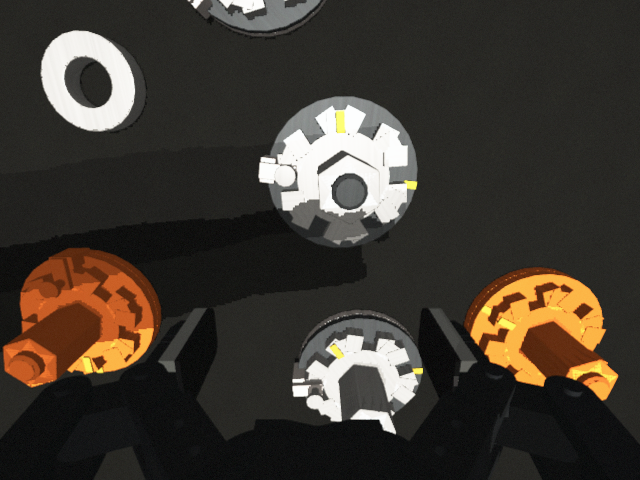

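```bash
cat >> h.py <<'E'
def grab(name):
    m=imaging.camera_model('wrist'); im=imaging.camera('wrist'); save(name,im); return m,im
def shaft(m,im,seed,tol=14):
    g=cv2.GaussianBlur(cv2.cvtColor(im,cv2.COLOR_RGB2GRAY),(5,5),0)
    mask=np.zeros((482,642),np.uint8)
    cv2.floodFill(g.copy(),mask,(int(seed[0]),int(seed[1])),255,tol,tol,4|cv2.FLOODFILL_MASK_ONLY|cv2.FLOODFILL_FIXED_RANGE|(255<<8))
    mask=mask[1:-1,1:-1]
    mask=cv2.morphologyEx(mask,cv2.MORPH_OPEN,np.ones((7,7),np.uint8))
    c=max(cv2.findContours(mask,cv2.RETR_EXTERNAL,cv2.CHAIN_APPROX_NONE)[0],key=cv2.contourArea)
    e=cv2.fitEllipse(c); return e
def polar(m,im,c,z,r0,r1,n=720,nr=40):
    """rows: radius, cols: world angle ccw degrees*2"""
    th=np.arange(n)*2*np.pi/n; rr=np.linspace(r0,r1,nr)
    P=np.array([[proj(m,(c[0]+r*np.cos(t),c[1]+r*np.sin(t),z)) for t in th] for r in rr]).astype(np.float32)
    return cv2.remap(im,P[...,0],P[...,1],cv2.INTER_LINEAR)
def topdown(m,im,c,z,half=.09,n=500):
    g=np.linspace(-half,half,n)
    P=np.array([[proj(m,(c[0]+x,c[1]-y,z)) for x in g] for y in g]).astype(np.float32)
    return cv2.remap(im,P[...,0],P[...,1],cv2.INTER_LINEAR)
def yellow(m,im,c):
    h=cv2.cvtColor(im,cv2.COLOR_RGB2HSV); k=((h[...,0]>20)&(h[...,0]<36)&(h[...,1]>120)&(h[...,2]>100)).astype(np.uint8)
    n,l,st,ce=cv2.connectedComponentsWithStats(k)
    out=[]
    for i in range(1,n):
        if st[i,4]<15: continue
        for z in (.034,.020):
            p=onz(m,*ce[i],z)[:2]-c[:2]
            if np.hypot(*p)<.085: out.append((ce[i].round(1),st[i,4],z,round(np.hypot(*p),4),round(np.degrees(np.arctan2(p[1],p[0])),1)))
    return out
E
python3 - <<'E'
from h import *
m=imaging.camera_model('wrist'); im=cv2.cvtColor(cv2.imread('pics/w1.png'),cv2.COLOR_BGR2RGB)
e=shaft(m,im,(349,191)); c=onz(m,*e[0],.107); print(e,c)
for y in yellow(m,im,c): print(y)
save('td1',np.hstack([topdown(m,im,c,.034,n=400),topdown(m,im,c,.098,half=.045,n=400)]))
E
```

```text
((349.60302734375, 192.04483032226562), (25.521650314331055, 26.329864501953125), 23.533910751342773) [0.62807563 0.07692015 0.107     ]
(array([339.9, 121.9]), np.int32(160), 0.034, np.float64(0.0478), np.float64(89.1))
(array([339.9, 121.9]), np.int32(160), 0.02, np.float64(0.048), np.float64(88.1))
(array([410.8, 184.2]), np.int32(91), 0.034, np.float64(0.0615), np.float64(-10.2))
(array([410.8, 184.2]), np.int32(91), 0.02, np.float64(0.0653), np.float64(-11.8))
```

View pics/td1.png

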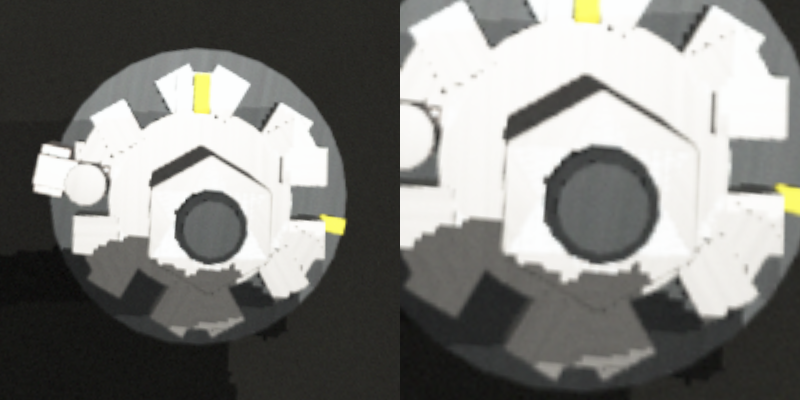

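```bash
cat >> h.py <<'E'
def slots(m,im,c,z=.034,r0=.0485,r1=.054):
    P=cv2.cvtColor(polar(m,im,c,z,r0,r1),cv2.COLOR_RGB2GRAY).mean(0)
    # find rising/falling edges
    d=np.convolve(np.roll(P,0),np.ones(5)/5,'same'); 
    E=[];
    med=130
    for i in range(720):
        a,b=d[i-1],d[i]
        if (a-med)*(b-med)<0: E.append((i/2-.5+.5*(med-a)/(b-a)*1,'rise' if b>a else 'fall'))
    return E
E
python3 - <<'E'
from h import *
m=imaging.camera_model('wrist'); im=cv2.cvtColor(cv2.imread('pics/w1.png'),cv2.COLOR_BGR2RGB)
c=onz(m,349.6,192,.107)
print([(round(a,1),b) for a,b in slots(m,im,c)])
save('po1',np.vstack([cv2.resize(polar(m,im,c,.034,.03,.065),(720,250)),cv2.resize(polar(m,im,c,.098,.008,.032),(720,250))]))
E
```

```text
[(np.float64(5.1), 'rise'), (np.float64(50.1), 'fall'), (np.float64(55.4), 'rise'), (np.float64(183.6), 'fall'), (np.float64(187.6), 'rise'), (np.float64(206.2), 'fall'), (np.float64(306.8), 'rise'), (np.float64(350.0), 'fall')]
```

View pics/po1.png

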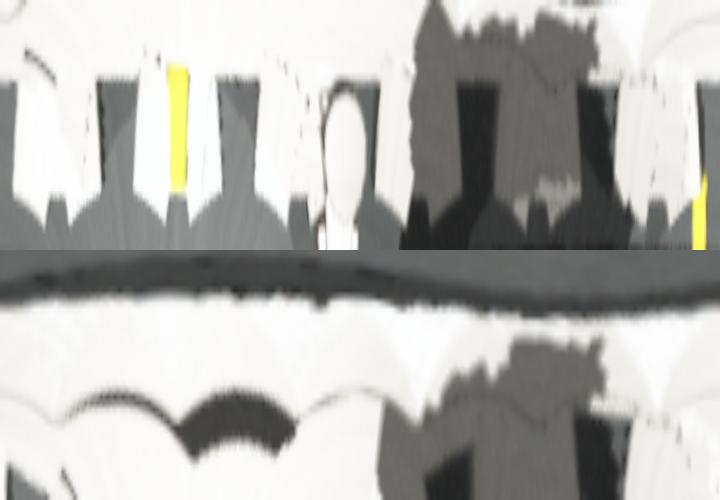

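```bash
cat >> h.py <<'E'
def yaw():
    q=bot.get_obs()['tool_rot']; x=R.from_quat(q).apply([1,0,0]); return -np.degrees(np.arctan2(x[1],x[0]))
def plan(p,y=None):
    o=bot.get_obs(); r=R.from_quat(o['tool_rot']); d=r.inv().apply(np.array(p)-o['eef_pos'])
    print('shift',(d/.1).round(3), 'roll', None if y is None else round((y-yaw())/90,3),'yaw',round(yaw(),1),'j6',o['joint_pos'][5].round(2),'t',o['clock'])
E
python3 -c "
from h import *
print(bot.get_obs()['eef_pos'])
plan((.628,.077,.2),-118.6)"
```

```text
[0.60193294 0.04143047 0.23272951]
shift [ 0.228 -0.378  0.326] roll -1.377 yaw 5.3 j6 1.73 t 0.5
```

Request:
carry_out --pt "0.228 -0.378 0.3 -0.7 1" --pt "0.228 -0.378 0.3 -0.7 1" --pt "0.228 -0.378 0.3 -0.7 1" --pt "0.228 -0.378 0.3 -0.7 1" --pt "0.228 -0.378 0.3 -0.7 1" --pt "0.228 -0.378 0.3 -0.7 1" --pt "0.228 -0.378 0.3 -0.7 1" --pt "0.228 -0.378 0.3 -0.7 1"

```text
clock: 1.3
eef_pos: [0.6252, 0.0749, 0.207]
tool_rot: [0.875, 0.483, -0.0, -0.0]
ft_force: [0.6, -0.2, -0.0]
grip_width: 0.0852
```

Request:
carry_out --pt "0 0 0 -0.677 1" --pt "0 0 0 -0.677 1" --pt "0 0 0 -0.677 1" --pt "0 0 0 -0.677 1" --pt "0 0 0 -0.677 1" --pt "0 0 0 -0.677 1" --pt "0 0 0 -0.677 1" --pt "0 0 0 -0.677 1" --pt "0 0 0 -0.677 1" --pt "0 0 0 -0.677 1"

```text
clock: 2.3
eef_pos: [0.6259, 0.0753, 0.2066]
tool_rot: [0.512, 0.859, -0.0, 0.0]
ft_force: [-0.0, -0.3, 0.3]
grip_width: 0.0854
```

```bash
python3 -c "
from h import *
print(bot.get_obs()['eef_pos'])
plan((.628,.077,.09),-118.6)
grab('w2')"
```

```text
[0.62591317 0.0752672  0.20659721]
shift [0.005 0.027 1.166] roll -0.002 yaw -118.4 j6 -0.38 t 2.3
```

View pics/w2.png

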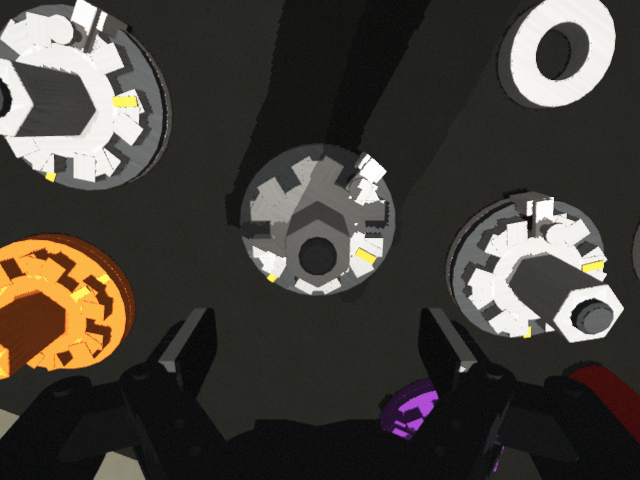

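```bash
python3 -c "
from h import *
m=imaging.camera_model('wrist'); im=cv2.cvtColor(cv2.imread('pics/w2.png'),cv2.COLOR_BGR2RGB)
e=shaft(m,im,(318,257)); print(e,onz(m,*e[0],.107))
"
```

```text
((317.2904052734375, 255.84423828125), (36.00642776489258, 36.60149383544922), 177.65223693847656) [0.62709417 0.07616658 0.107     ]
```

Request:
carry_out --pt "0.005 0.018 0.4 0 1" --pt "0.005 0.018 0.8 0 1" --pt "0.005 0.018 0.95 0 1"

```text
clock: 2.65
eef_pos: [0.6248, 0.0765, 0.1069]
tool_rot: [0.512, 0.859, -0.002, -0.003]
ft_force: [-0.7, -0.1, -0.4]
grip_width: 0.0853
```

Request:
carry_out --pt "0 0 0.1 0 1" --pt "0 0 0.21 0 1" --pt "0 0 0.21 0 1"

```text
clock: 2.95
eef_pos: [0.6272, 0.0767, 0.0894]
tool_rot: [0.511, 0.859, -0.0, -0.001]
ft_force: [-0.6, -0.5, -0.6]
grip_width: 0.0852
```

Request:
carry_out --pt "0 0 0 0 -1" --pt "0 0 0 0 -1" --pt "0 0 0 0 -1" --pt "0 0 0 0 -1" --pt "0 0 0 0 -1" --pt "0 0 0 0 -1" --pt "0 0 0 0 -1" --pt "0 0 0 0 -1"

```text
clock: 3.75
eef_pos: [0.6285, 0.0767, 0.0918]
tool_rot: [0.511, 0.86, 0.001, 0.001]
ft_force: [-0.2, -2.3, 6.1]
grip_width: 0.0434
```

Request:
carry_out --pt "0 0 0 0.09 -1" --pt "0 0 0 0.18 -1" --pt "0 0 0 0.27 -1" --pt "0 0 0 0.36 -1" --pt "0 0 0 0.45 -1" --pt "0 0 0 0.54 -1" --pt "0 0 0 0.63 -1" --pt "0 0 0 0.72 -1" --pt "0 0 0 0.81 -1" --pt "0 0 0 0.9 -1" --pt "0 0 0 0.9 -1"

```text
clock: 4.85
eef_pos: [0.6284, 0.0762, 0.0918]
tool_rot: [0.947, 0.32, 0.001, 0.001]
ft_force: [-0.2, -1.0, 7.1]
grip_width: 0.0431
```

```bash
python3 -c "
from h import *
plan((.628,.077,.09),12.1); o=bot.get_obs(); print(o['ft_force'].round(1),o['ft_torque'].round(2),o['grip_width'])
grab('w3')"
```

```text
shift [ 0.002 -0.008  0.018] roll 0.55 yaw -37.4 j6 1.04 t 4.85
[-0.2 -1.   7.1] [-0.54  0.5  -0.16] 0.04308924558242315
```

View pics/w3.png

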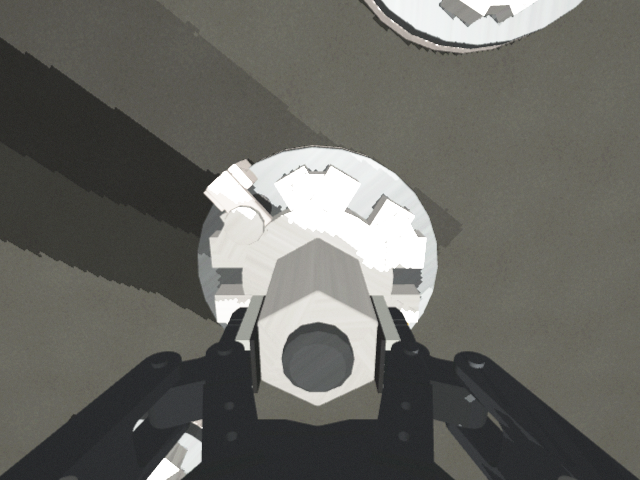

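```bash
cat >> h.py <<'E'
def ang(m,u,v,z,c):
    p=onz(m,u,v,z)[:2]-np.array(c)[:2]; return round(np.hypot(*p),4), round(np.degrees(np.arctan2(p[1],p[0])),1)
def load(n): return cv2.cvtColor(cv2.imread(f'pics/{n}.png'),cv2.COLOR_BGR2RGB)
E
python3 -c "
from h import *
m=imaging.camera_model('wrist'); im=load('w3')
e=shaft(m,im,(318,357)); c=onz(m,*e[0],.107); print(c)
print(ang(m,244,223,.06,c))
save('td3',np.vstack([topdown(m,im,c,.034,n=500)]))
save('po3',np.vstack([cv2.resize(polar(m,im,c,.034,.03,.065),(720,300))]))
"
```

```text
[0.62760494 0.07895688 0.107     ]
(np.float64(0.0491), np.float64(168.8))
```

View pics/td3.png

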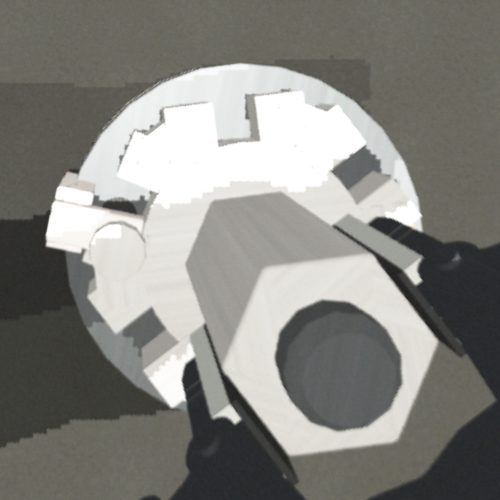

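Request:
carry_out --pt "0 0 0 0.09 -1" --pt "0 0 0 0.18 -1" --pt "0 0 0 0.27 -1" --pt "0 0 0 0.36 -1" --pt "0 0 0 0.45 -1" --pt "0 0 0 0.54 -1" --pt "0 0 0 0.55 -1" --pt "0 0 0 0.55 -1"

```text
clock: 5.7
eef_pos: [0.6281, 0.0762, 0.0917]
tool_rot: [0.995, -0.104, 0.001, 0.0]
ft_force: [0.9, -2.3, 6.5]
grip_width: 0.0437
```

```bash
python3 -c "
from h import *
plan((.628,.077,.09),12.1); o=bot.get_obs(); print(o['ft_force'].round(1),o['ft_torque'].round(2),o['grip_width'])
m,im=grab('w4')
save('w4z',cv2.resize(im[120:340,180:460],None,fx=2.7,fy=2.7,interpolation=cv2.INTER_CUBIC))"
```

```text
shift [-0.002 -0.008  0.016] roll 0.001 yaw 12.0 j6 1.9 t 5.7
[ 0.9 -2.3  6.5] [-0.4   0.74  0.1 ] 0.04371969484814545
```

View pics/w4z.png

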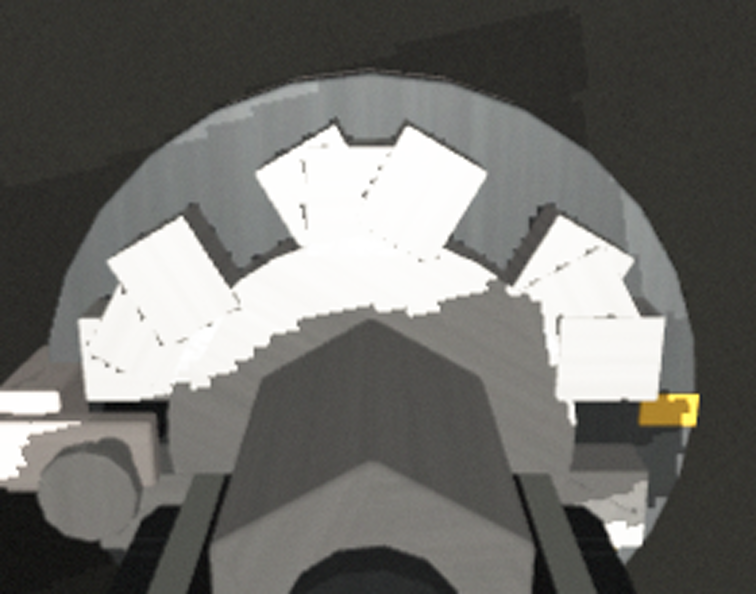

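Request:
carry_out --pt "0 0 0 0 1" --pt "0 0 0 0 1" --pt "0 0 0 0 1" --pt "0 0 0 0 1" --pt "0 0 0 0 1" --pt "0 0 -0.3 0 1" --pt "0 0.1 -0.7 0 1" --pt "0 0.3 -1 0 1" --pt "0 0.3 -1 0 1"

```text
clock: 6.65
eef_pos: [0.624, 0.0458, 0.1962]
tool_rot: [0.994, -0.105, 0.005, -0.0]
ft_force: [-0.6, -0.2, -0.1]
grip_width: 0.0853
```

```bash
python3 -c "
from h import *
plan((.628,.077,.09),12.1)
m,im=grab('w5')"
```

```text
shift [-0.037 -0.311  1.062] roll 0.0 yaw 12.1 j6 1.86 t 6.65
```

View pics/w5.png

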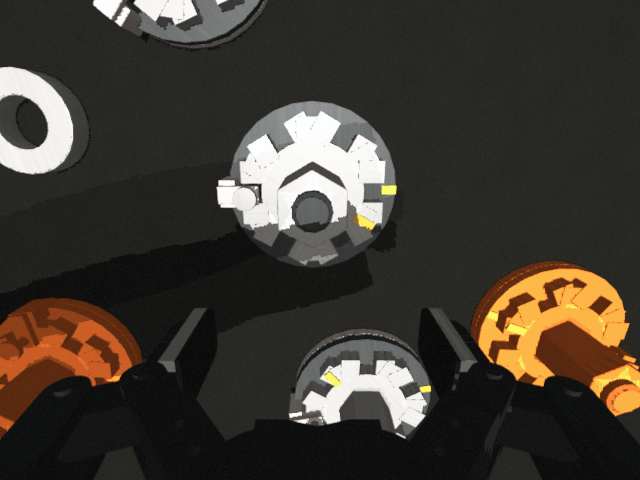

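```bash
cat >> h.py <<'E'
def inspect(n,seed,out):
    m=imaging.camera_model('wrist'); im=load(n)
    e=shaft(m,im,seed); c=onz(m,*e[0],.107); print('shaft',np.round(e[0],1),np.round(e[1],1),'c',c.round(4))
    for y in yellow(m,im,c): print(*y)
    a=topdown(m,im,c,.034,half=.08,n=400); b=topdown(m,im,c,.098,half=.045,n=400)
    p=cv2.resize(polar(m,im,c,.034,.035,.060),(800,200))
    save(out,np.vstack([np.hstack([a,b])[:400],p]))
    return m,im,c
E
python3 -c "
from h import *
m,im,c=inspect('w5',(313,210),'i5')
"
```

```text
shaft [311.6 210.6] [24.5 31.9] c [0.6279 0.08   0.107 ]
[388.5 189.4] 135 0.034 0.0603 -11.3
[388.5 189.4] 135 0.02 0.0632 -13.4
[364.8 222.2] 153 0.034 0.0499 -43.5
[364.8 222.2] 153 0.02 0.0535 -45.7
```

View pics/i5.png

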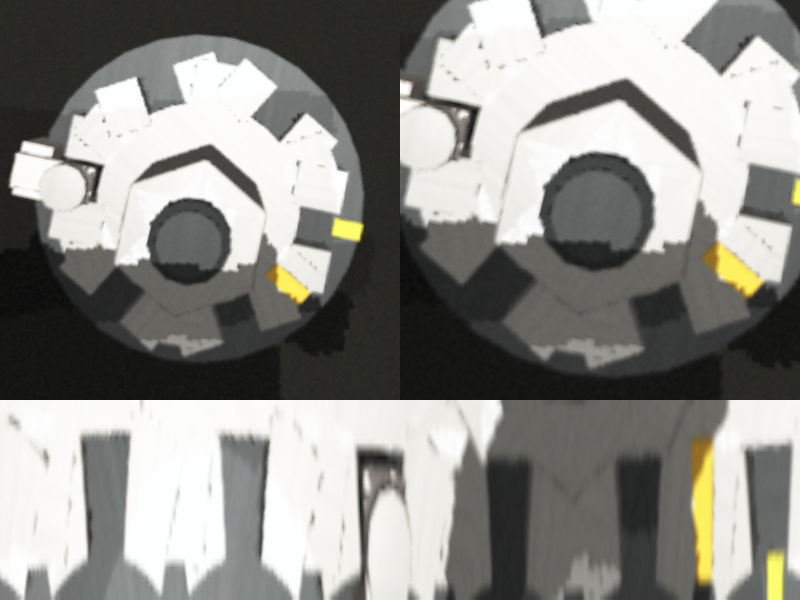

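```bash
python3 -c "
from h import *
plan((.62,-.165,.23),5)"
```

```text
shift [ 0.415  2.076 -0.366] roll -0.078 yaw 12.1 j6 1.86 t 6.7
```

Request:
carry_out --pt "0.1 0.45 -0.1 0 1" --pt "0.2 0.9 -0.2 0 1" --pt "0.2 1 -0.36 0 1"

```text
clock: 7.0
eef_pos: [0.6189, -0.0582, 0.2238]
tool_rot: [0.994, -0.106, -0.002, 0.001]
ft_force: [-0.5, 0.6, -0.2]
grip_width: 0.0856
```

Request:
carry_out --pt "0.1 0.45 0 0 1" --pt "0.2 0.9 0 0 1" --pt "0.2 1 0 0 1" --pt "0.2 1 0 0 1"

```text
clock: 7.4
eef_pos: [0.6181, -0.158, 0.2244]
tool_rot: [0.994, -0.106, -0.002, -0.0]
ft_force: [0.1, 0.7, 0.6]
grip_width: 0.0854
```

```bash
python3 -c "
from h import *
plan((.628,-.165,.23),12.1)
m,im=grab('w6')"
```

```text
shift [ 0.111  0.047 -0.056] roll -0.001 yaw 12.2 j6 1.53 t 7.4
```

View pics/w6.png

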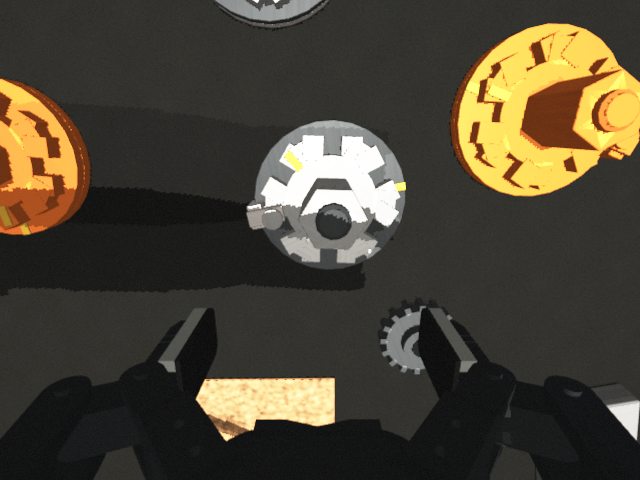

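```bash
cat >> h.py <<'E'
def inspect2(n,uv,out):
    m=imaging.camera_model('wrist'); im=load(n); c=onz(m,*uv,.107); print('c',c.round(4))
    for y in yellow(m,im,c): print(*y)
    a=topdown(m,im,c,.034,half=.08,n=400); b=topdown(m,im,c,.098,half=.045,n=400)
    for q,zz,col in ((a,400/.16,(0,0,255)),):
        cv2.circle(q,(200,200),int(.057*zz),(255,0,0),1)
    f=topdown(m,im,c,.107,half=.03,n=200); cv2.circle(f,(100,100),2,(255,0,0),-1); b[:200,:200]=f
    cv2.drawMarker(b,(200,200),(255,0,0))
    p=cv2.resize(polar(m,im,c,.034,.035,.060),(800,200))
    save(out,np.vstack([np.hstack([a,b])[:400],p])); return m,im,c
E
python3 -c "
from h import *
m,im,c=inspect2('w6',(334,222),'i6')
"
```

```text
c [ 0.6339 -0.1409  0.107 ]
[293.1 160.8] 146 0.034 0.0481 120.7
[293.1 160.8] 146 0.02 0.048 122.5
[401.3 186.7] 55 0.034 0.0634 -0.0
[401.3 186.7] 55 0.02 0.0662 -2.5
```

View pics/i6.png

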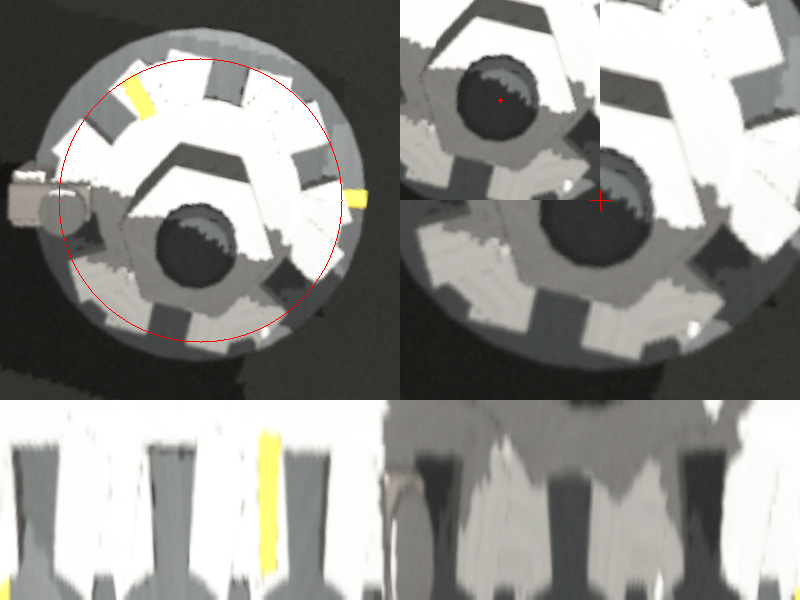

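```bash
python3 -c "
from h import *
plan((.633,-.1405,.2),-76.9)"
```

```text
shift [ 0.11  -0.186  0.247] roll -0.988 yaw 12.0 j6 1.53 t 7.45
```

Request:
carry_out --pt "0.11 -0.186 0.1 -0.988 1" --pt "0.11 -0.186 0.247 -0.988 1" --pt "0.11 -0.186 0.247 -0.988 1" --pt "0.11 -0.186 0.247 -0.988 1" --pt "0.11 -0.186 0.247 -0.988 1" --pt "0.11 -0.186 0.247 -0.988 1" --pt "0.11 -0.186 0.247 -0.988 1" --pt "0.11 -0.186 0.247 -0.988 1" --pt "0.11 -0.186 0.247 -0.988 1" --pt "0.11 -0.186 0.247 -0.988 1" --pt "0.11 -0.186 0.247 -0.988 1" --pt "0.11 -0.186 0.247 -0.988 1"

```text
clock: 8.65
eef_pos: [0.6336, -0.1381, 0.201]
tool_rot: [0.782, 0.623, -0.0, -0.001]
ft_force: [-0.4, -0.6, -1.3]
grip_width: 0.0854
```

```bash
python3 -c "
from h import *
plan((.633,-.1405,.09),-76.9)
m,im=grab('w7')"
```

```text
shift [-2.60e-02  1.00e-03  1.11e+00] roll 0.002 yaw -77.1 j6 0.01 t 8.65
```

View pics/w7.png

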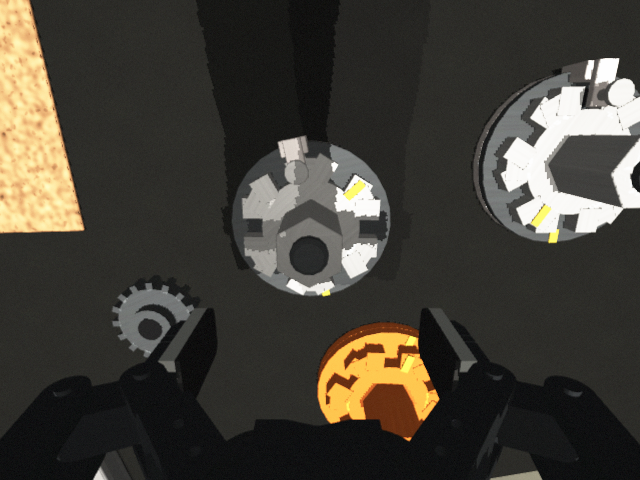

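```bash
python3 -c "
from h import *
m=imaging.camera_model('wrist'); im=load('w7')
e=shaft(m,im,(309,256)); print(e,onz(m,*e[0],.107))
"
```

```text
((308.5944519042969, 254.9929962158203), (37.01094436645508, 37.34489822387695), 87.52334594726562) [ 0.6310478  -0.14275729  0.107     ]
```

```bash
python3 -c "
from h import *
plan((.632,-.1415,.09),-76.9)
"
```

```text
shift [-0.034 -0.008  1.111] roll 0.002 yaw -77.0 j6 0.01 t 8.7
```

Request:
carry_out --pt "-0.034 -0.008 0.4 0 1" --pt "-0.034 -0.008 0.8 0 1" --pt "-0.034 -0.008 0.98 0 1"

```text
clock: 9.0
eef_pos: [0.6297, -0.142, 0.0993]
tool_rot: [0.783, 0.622, -0.002, -0.003]
ft_force: [-1.3, 0.4, -1.0]
grip_width: 0.0856
```

Request:
carry_out --pt "0 0 0.12 0 1" --pt "0 0 0.13 0 0" --pt "0 0 0.13 0 -1" --pt "0 0 0.13 0 -1" --pt "0 0 0.13 0 -1" --pt "0 0 0.13 0 -1" --pt "0 0 0.13 0 -1" --pt "0 0 0.13 0 -1" --pt "0 0 0.13 0 -1" --pt "0 0 0.13 0 -1"

```text
clock: 10.0
eef_pos: [0.6334, -0.1438, 0.0927]
tool_rot: [0.783, 0.622, 0.001, 0.001]
ft_force: [0.6, 1.5, 6.1]
grip_width: 0.043
```

Request:
carry_out --pt "0 0 0 0.09 -1" --pt "0 0 0 0.18 -1" --pt "0 0 0 0.27 -1" --pt "0 0 0 0.36 -1" --pt "0 0 0 0.45 -1" --pt "0 0 0 0.54 -1" --pt "0 0 0 0.63 -1" --pt "0 0 0 0.72 -1" --pt "0 0 0 0.81 -1" --pt "0 0 0 0.9 -1" --pt "0 0 0 0.95 -1" --pt "0 0 0 0.95 -1"

```text
clock: 11.2
eef_pos: [0.6321, -0.1446, 0.0927]
tool_rot: [0.997, -0.075, 0.001, 0.001]
ft_force: [-2.3, -0.3, 8.6]
grip_width: 0.043
```

```bash
python3 -c "
from h import *
plan((.632,-.142,.09),63.1);o=bot.get_obs(); print(o['ft_force'].round(1),o['ft_torque'].round(2),o['grip_width'])
grab('w8')
m=imaging.camera_model('wrist'); im=load('w8')
e=shaft(m,im,(318,357)); c=onz(m,*e[0],.107); print(e,c)
for y in yellow(m,im,c): print(*y)
save('td8',topdown(m,im,c,.034,n=500))"
```

```text
shift [-0.005 -0.026  0.027] roll 0.605 yaw 8.7 j6 1.5 t 11.2
[-2.3 -0.3  8.6] [-0.25  1.   -0.19] 0.04304551366290027
((317.2861633300781, 356.6683044433594), (60.527435302734375, 70.56641387939453), 89.2358169555664) [ 0.63352466 -0.14047533  0.107     ]
[385.8 221.8] 445 0.034 0.0462 30.8
[385.8 221.8] 445 0.02 0.0463 25.1
[431.2 256.2] 176 0.034 0.062 1.0
[431.2 256.2] 176 0.02 0.0662 -4.1
```

View pics/td8.png

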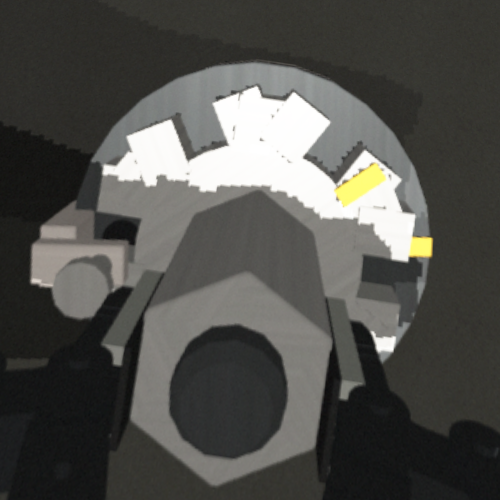

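Request:
carry_out --pt "0 0 0 0.09 -1" --pt "0 0 0 0.18 -1" --pt "0 0 0 0.27 -1" --pt "0 0 0 0.36 -1" --pt "0 0 0 0.45 -1" --pt "0 0 0 0.54 -1" --pt "0 0 0 0.595 -1" --pt "0 0 0 0.595 -1" --pt "0 0 0 0.595 -1"

```text
clock: 12.15
eef_pos: [0.6314, -0.144, 0.0927]
tool_rot: [0.857, -0.516, 0.0, 0.0]
ft_force: [-5.3, 1.0, 9.8]
grip_width: 0.0434
```

```bash
python3 -c "
from h import *
plan((.632,-.142,.09),63.1);o=bot.get_obs(); print(o['ft_force'].round(1),o['ft_torque'].round(2),o['grip_width'])"
```

```text
shift [-0.015 -0.015  0.027] roll 0.011 yaw 62.1 j6 2.43 t 12.15
[-5.3  1.   9.8] [ 0.14  1.27 -0.11] 0.0433633977019267
```

Request:
carry_out --pt "0 0 0 0 1" --pt "0 0 0 0 1" --pt "0 0 0 0 1" --pt "0 0 0 0 1" --pt "0 0 0 0 1" --pt "0 0 -0.3 0 1" --pt "0 0.1 -0.7 0 1" --pt "0 0.3 -1 0 1" --pt "0 0.3 -1 0 1"

```text
clock: 13.05
eef_pos: [0.607, -0.1595, 0.1965]
tool_rot: [0.856, -0.516, 0.005, -0.001]
ft_force: [0.5, -0.3, 0.1]
grip_width: 0.0853
```

```bash
python3 -c "
from h import *
plan((.632,-.142,.09),63.1)
grab('w9')"
```

```text
shift [-0.045 -0.296  1.067] roll 0.01 yaw 62.2 j6 2.4 t 13.05
```

View pics/w9.png

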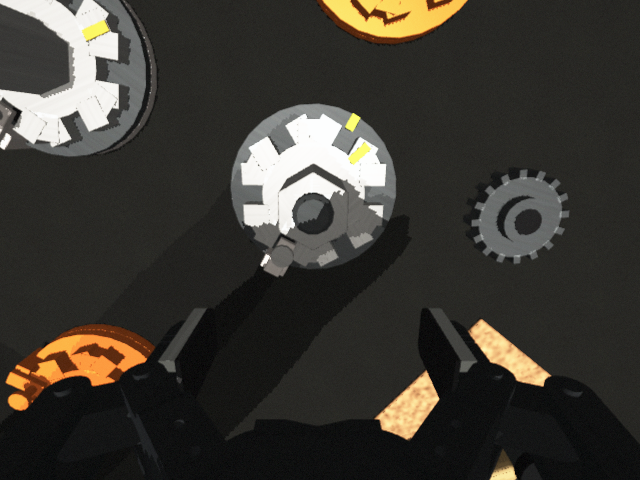

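```bash
python3 -c "
from h import *
m,im,c=inspect2('w9',(313,211),'i9')
print(ang(m,281,258,.06,c))
"
```

```text
c [ 0.6354 -0.141   0.107 ]
[352.3 121.8] 156 0.034 0.0596 -1.3
[352.3 121.8] 156 0.02 0.0606 -2.3
[358.7 153.2] 185 0.034 0.0453 -22.2
[358.7 153.2] 185 0.02 0.0461 -24.3
(np.float64(0.0534), np.float64(179.9))
```

View pics/i9.png

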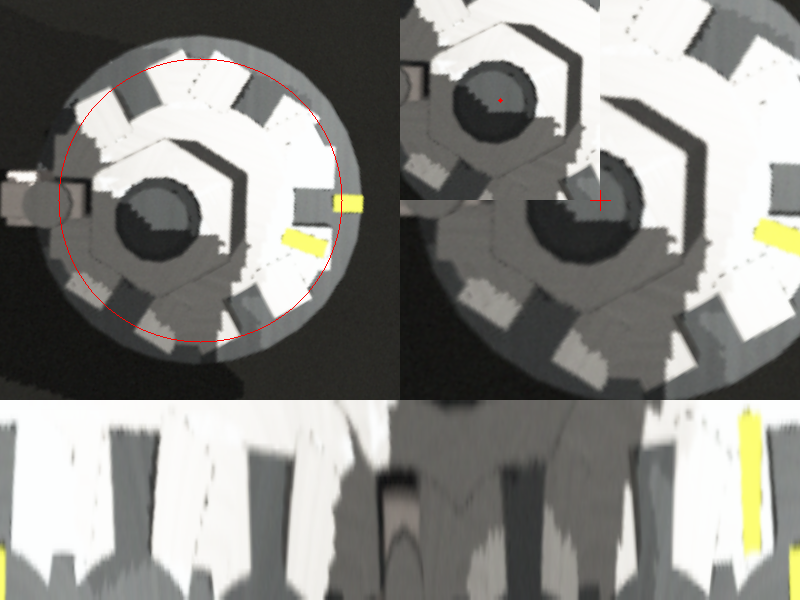

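Request:
carry_out --pt "-0.4 -0.25 -0.15 -0.1 1" --pt "-0.8 -0.5 -0.3 -0.2 1" --pt "-0.98 -0.55 -0.3 -0.3 1" --pt "-0.98 -0.55 -0.3 -0.4 1" --pt "-0.98 -0.55 -0.3 -0.5 1" --pt "-0.98 -0.55 -0.3 -0.6 1" --pt "-0.98 -0.55 -0.3 -0.69 1" --pt "-0.98 -0.55 -0.3 -0.69 1"

```text
clock: 13.9
eef_pos: [0.608, -0.0449, 0.2187]
tool_rot: [1.0, 0.002, -0.001, -0.0]
ft_force: [0.1, 0.4, 0.6]
grip_width: 0.0855
```

Request:
carry_out --pt "0 -0.45 0 0 1" --pt "0 -0.9 0 0 1" --pt "0 -1 0 0 1" --pt "0 -1 0 0 1"

```text
clock: 14.3
eef_pos: [0.6078, 0.0567, 0.219]
tool_rot: [1.0, 0.002, -0.001, 0.0]
ft_force: [0.5, -0.5, 0.5]
grip_width: 0.0857
```

Request:
carry_out --pt "0 -0.45 0 0 1" --pt "0 -0.9 0 0 1" --pt "0 -1 0 0 1" --pt "0 -1 0 0 1"

```text
clock: 14.7
eef_pos: [0.6082, 0.1552, 0.2197]
tool_rot: [1.0, 0.001, -0.001, 0.0]
ft_force: [0.0, -0.4, -0.7]
grip_width: 0.0852
```

Request:
carry_out --pt "-0.1 -0.45 0 0 1" --pt "-0.2 -0.9 0 0 1" --pt "-0.2 -0.9 0 0 1"

```text
clock: 15.0
eef_pos: [0.5875, 0.2472, 0.22]
tool_rot: [1.0, 0.002, -0.0, -0.0]
ft_force: [0.9, -0.4, -0.6]
grip_width: 0.0856
```

```bash
python3 -c "
from h import *
plan((.57,.245,.22),0)
grab('w10')"
```

```text
shift [-0.175  0.021  0.001] roll 0.002 yaw -0.2 j6 1.96 t 15.0
```

View pics/w10.png

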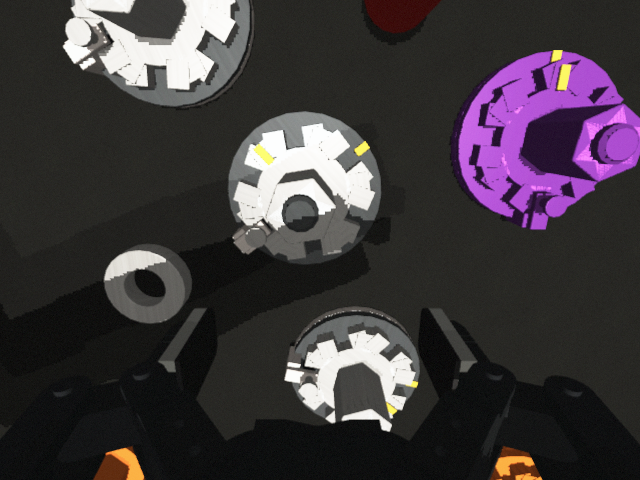

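```bash
python3 -c "
from h import *
m,im,c=inspect2('w10',(300,213),'i10')
print(ang(m,257,235,.06,c))
"
```

```text
c [0.577  0.2704 0.107 ]
[361.5 148.3] 134 0.034 0.062 38.5
[361.5 148.3] 134 0.02 0.0629 37.0
[263.6 154.4] 159 0.034 0.0475 135.4
[263.6 154.4] 159 0.02 0.0484 137.9
(np.float64(0.0484), np.float64(-142.1))
```

View pics/i10.png

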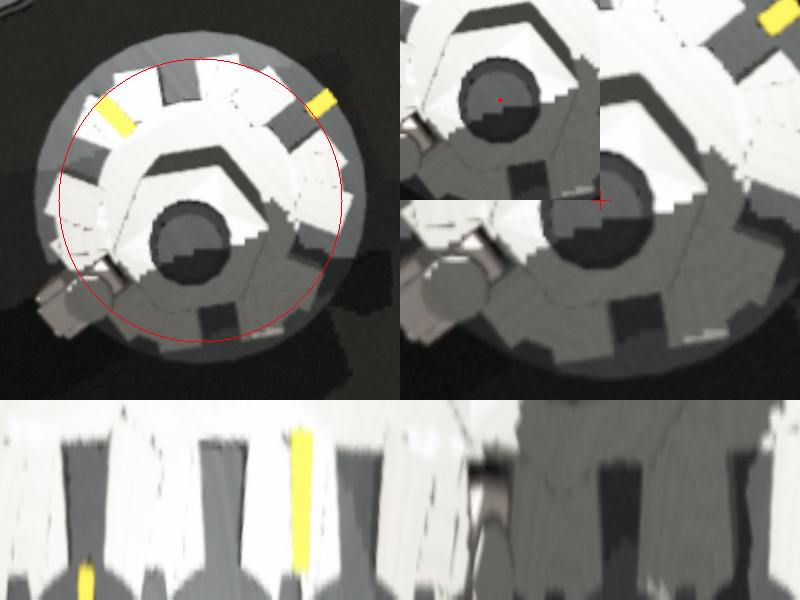

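```bash
python3 -c "
from h import *
plan((.577,.2705,.2),-99.5)"
```

```text
shift [-0.11  -0.257  0.201] roll -1.104 yaw -0.1 j6 1.96 t 15.05
```

Request:
carry_out --pt "-0.11 -0.257 0.2 -0.104 1" --pt "-0.11 -0.257 0.2 -0.2 1" --pt "-0.11 -0.257 0.2 -0.3 1" --pt "-0.11 -0.257 0.2 -0.4 1" --pt "-0.11 -0.257 0.2 -0.5 1" --pt "-0.11 -0.257 0.2 -0.6 1" --pt "-0.11 -0.257 0.2 -0.7 1" --pt "-0.11 -0.257 0.2 -0.8 1" --pt "-0.11 -0.257 0.2 -0.9 1" --pt "-0.11 -0.257 0.2 -1 1" --pt "-0.11 -0.257 0.2 -1 1" --pt "-0.11 -0.257 0.2 -1 1"

```text
clock: 16.25
eef_pos: [0.5782, 0.2673, 0.2004]
tool_rot: [0.708, 0.706, -0.0, 0.0]
ft_force: [1.0, -0.2, -0.5]
grip_width: 0.0855
```

Request:
carry_out --pt "0 0 0 -0.104 1" --pt "0 0 0 -0.104 1" --pt "0 0 0 -0.104 1"

```text
clock: 16.55
eef_pos: [0.5777, 0.269, 0.2006]
tool_rot: [0.649, 0.761, -0.0, 0.0]
ft_force: [-0.0, 0.4, -0.5]
grip_width: 0.0853
```

```bash
python3 -c "
from h import *
plan((.577,.2705,.09),-99.5)
grab('w11')"
```

```text
shift [ 0.016 -0.005  1.106] roll -0.005 yaw -99.1 j6 0.28 t 16.55
```

View pics/w11.png

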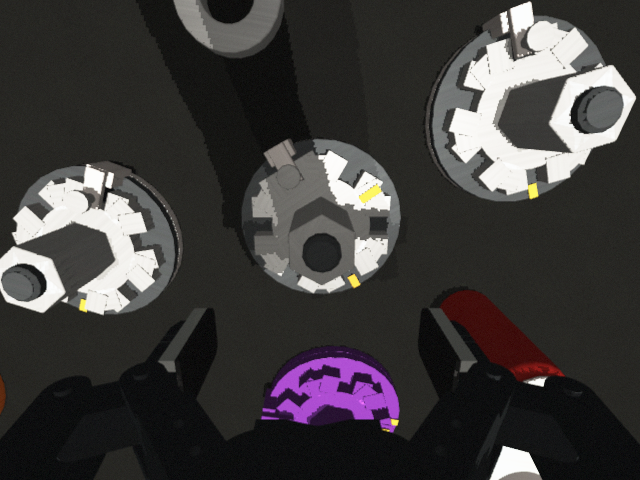

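```bash
python3 -c "
from h import *
s=imaging.camera_model('scene'); d=imaging.camera_model('side')
print(tri(s,(456,196),d,(273,325)))
m=imaging.camera_model('wrist'); im=load('w11')
e=shaft(m,im,(321,253)); print(e,onz(m,*e[0],.107))
"
```

```text
(array([0.65089448, 0.42998423, 0.12514797]), np.float64(0.002740402126621195))
((321.41265869140625, 252.41436767578125), (37.37904739379883, 37.6127815246582), 166.93539428710938) [0.57394074 0.271845   0.107     ]
```

Request:
carry_out --pt "0.02 0.01 0.4 -0.003 1" --pt "0.02 0.01 0.8 -0.003 1" --pt "0.02 0.01 0.98 -0.003 1"

```text
clock: 16.9
eef_pos: [0.5759, 0.2711, 0.0986]
tool_rot: [0.646, 0.763, -0.003, -0.001]
ft_force: [0.5, -0.8, -0.8]
grip_width: 0.0853
```

Request:
carry_out --pt "0 0 0.12 0 1" --pt "0 0 0.13 0 0" --pt "0 0 0.13 0 -1" --pt "0 0 0.13 0 -1" --pt "0 0 0.13 0 -1" --pt "0 0 0.13 0 -1" --pt "0 0 0.13 0 -1" --pt "0 0 0.13 0 -1" --pt "0 0 0.13 0 -1" --pt "0 0 0.13 0 -1"

```text
clock: 17.9
eef_pos: [0.5794, 0.2721, 0.0918]
tool_rot: [0.646, 0.764, 0.001, 0.001]
ft_force: [-0.1, -3.3, 6.1]
grip_width: 0.0433
```

Request:
carry_out --pt "0 0 0 0.09 -1" --pt "0 0 0 0.18 -1" --pt "0 0 0 0.27 -1" --pt "0 0 0 0.36 -1" --pt "0 0 0 0.45 -1" --pt "0 0 0 0.54 -1" --pt "0 0 0 0.63 -1" --pt "0 0 0 0.72 -1" --pt "0 0 0 0.81 -1" --pt "0 0 0 0.9 -1" --pt "0 0 0 0.9 -1"

```text
clock: 19.0
eef_pos: [0.5767, 0.2677, 0.0918]
tool_rot: [0.987, 0.159, -0.001, 0.004]
ft_force: [-7.6, -15.7, 12.9]
grip_width: 0.043
```

```bash
python3 -c "
from h import *
plan((.576,.271,.09),24);o=bot.get_obs(); print(o['ft_force'].round(1),o['ft_torque'].round(2),o['grip_width'])
grab('w12')
m=imaging.camera_model('wrist'); im=load('w12')
c=bot.get_obs()['eef_pos']
for y in yellow(m,im,c): print(*y)
save('td12',topdown(m,im,c,.034,n=500))"
```

```text
shift [ 0.004 -0.034  0.017] roll 0.47 yaw -18.3 j6 1.69 t 19.0
[ -7.6 -15.7  12.9] [-2.54  0.96 -0.04] 0.042995010682369855
[394.9 227. ] 462 0.034 0.051 55.2
[394.9 227. ] 462 0.02 0.0515 49.6
[430.5 227.4] 153 0.034 0.0666 45.6
[430.5 227.4] 153 0.02 0.0692 40.9
```

View pics/td12.png

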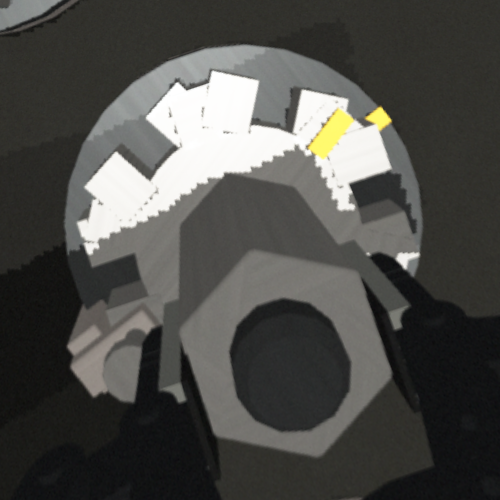

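Request:
carry_out --pt "0 0 0 0.09 -1" --pt "0 0 0 0.18 -1" --pt "0 0 0 0.27 -1" --pt "0 0 0 0.36 -1" --pt "0 0 0 0.45 -1" --pt "0 0 0 0.47 -1" --pt "0 0 0 0.47 -1" --pt "0 0 0 0.47 -1"

```text
clock: 19.85
eef_pos: [0.5738, 0.2677, 0.0918]
tool_rot: [0.979, -0.206, -0.003, 0.005]
ft_force: [-16.0, -15.1, 19.6]
grip_width: 0.0432
```

Request:
carry_out --pt "0 0 0 0 1" --pt "0 0 0 0 1" --pt "0 0 0 0 1" --pt "0 0 0 0 1" --pt "0 0 0 0 1" --pt "0 0 -0.3 0 1" --pt "0 0.1 -0.7 0 1" --pt "0 0.3 -1 0 1" --pt "0 0.3 -1 0 1"

```text
clock: 20.75
eef_pos: [0.5681, 0.2447, 0.1953]
tool_rot: [0.979, -0.206, 0.004, -0.002]
ft_force: [0.6, 0.7, 0.5]
grip_width: 0.0853
```

```bash
python3 -c "
from h import *
plan((.632,-.142,.09),63.1)
grab('w13')"
```

```text
shift [2.135 3.289 1.047] roll 0.437 yaw 23.7 j6 2.39 t 20.75
```

View pics/w13.png

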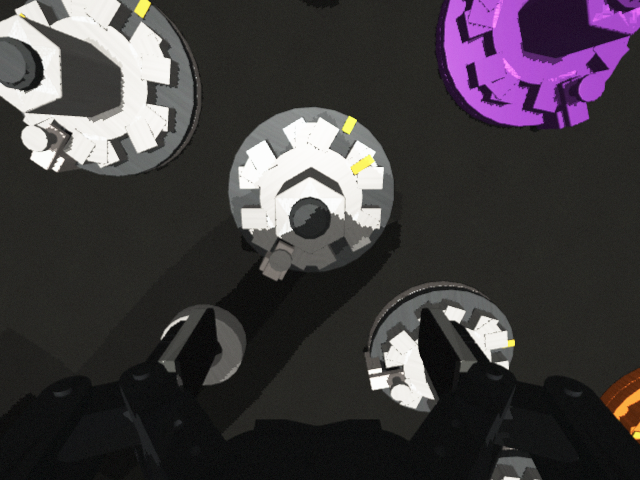

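```bash
python3 -c "
from h import *
m,im,c=inspect2('w13',(310,217),'i13')
print(ang(m,280,261,.06,c))
"
```

```text
c [0.5763 0.274  0.107 ]
[348.9 124.6] 156 0.034 0.0605 38.4
[348.9 124.6] 156 0.02 0.0613 37.5
[361.4 164.4] 198 0.034 0.0457 8.3
[361.4 164.4] 198 0.02 0.0466 5.9
(np.float64(0.0516), np.float64(-141.3))
```

View pics/i13.png

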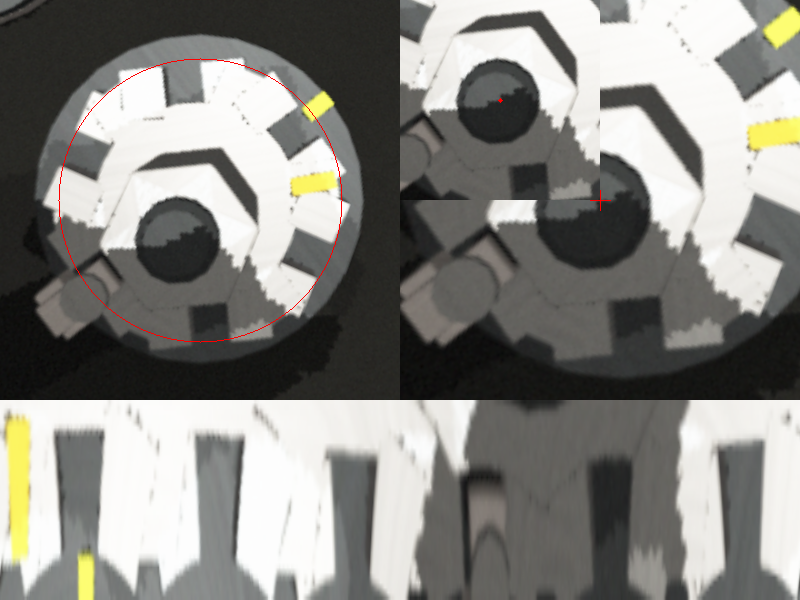

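Request:
carry_out --pt "-0.37 -0.22 -0.1 0 1" --pt "-0.74 -0.44 -0.2 0 1" --pt "-0.74 -0.44 -0.2 0 1"

```text
clock: 21.1
eef_pos: [0.5133, 0.3193, 0.2096]
tool_rot: [0.979, -0.202, -0.001, -0.001]
ft_force: [-0.9, -1.1, -1.1]
grip_width: 0.0851
```

Request:
carry_out --pt "-0.37 -0.22 0 0 1" --pt "-0.74 -0.44 0 0 1" --pt "-0.74 -0.44 0 0 1" --pt "-0.74 -0.44 0 0 1"

```text
clock: 21.5
eef_pos: [0.465, 0.3854, 0.2081]
tool_rot: [0.979, -0.204, -0.0, 0.001]
ft_force: [0.8, -0.4, 0.6]
grip_width: 0.0856
```

```bash
python3 -c "
from h import *
plan((.463,.416,.2),0)
grab('w14')"
```

```text
shift [-0.14  -0.273  0.08 ] roll -0.261 yaw 23.5 j6 2.67 t 21.5
```

View pics/w14.png

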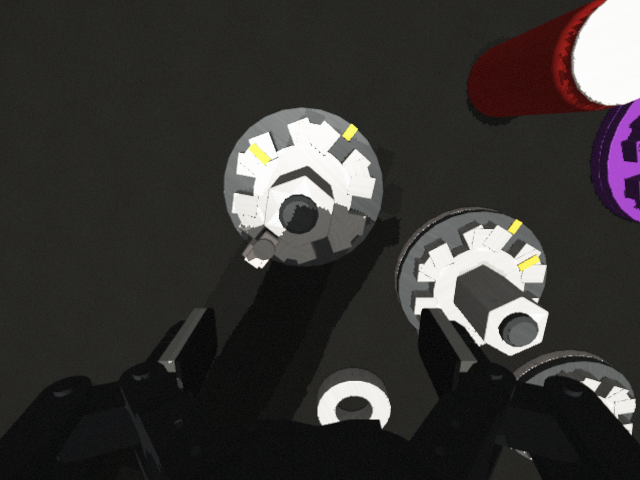

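```bash
python3 -c "
from h import *
m,im,c=inspect2('w14',(298,213),'i14')
print(ang(m,262,248,.06,c))
"
```

```text
c [0.4661 0.4154 0.107 ]
[349.8 131.9] 142 0.034 0.0619 28.4
[349.8 131.9] 142 0.02 0.0625 27.5
[259.4 153.8] 174 0.034 0.0471 113.8
[259.4 153.8] 174 0.02 0.0481 116.4
(np.float64(0.0511), np.float64(-152.4))
```

View pics/i14.png

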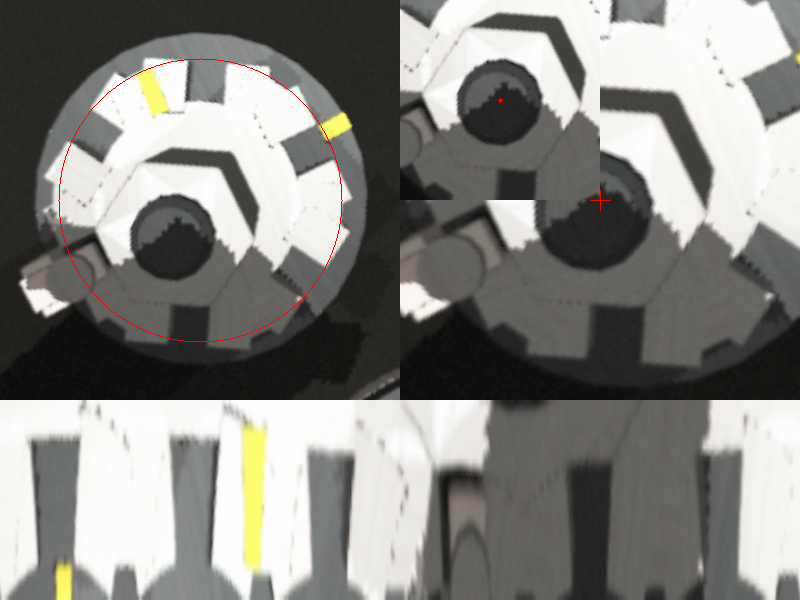

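```bash
python3 -c "
from h import *
plan((.4655,.4157,.2),-86.5)"
```

```text
shift [-0.126 -0.284  0.083] roll -1.224 yaw 23.6 j6 2.67 t 21.55
```

Request:
carry_out --pt "-0.126 -0.284 0.08 -0.104 1" --pt "-0.126 -0.284 0.08 -0.2 1" --pt "-0.126 -0.284 0.08 -0.3 1" --pt "-0.126 -0.284 0.08 -0.4 1" --pt "-0.126 -0.284 0.08 -0.5 1" --pt "-0.126 -0.284 0.08 -0.6 1" --pt "-0.126 -0.284 0.08 -0.7 1" --pt "-0.126 -0.284 0.08 -0.8 1" --pt "-0.126 -0.284 0.08 -0.9 1" --pt "-0.126 -0.284 0.08 -1 1" --pt "-0.126 -0.284 0.08 -1 1" --pt "-0.126 -0.284 0.08 -1 1"

```text
clock: 22.75
eef_pos: [0.4668, 0.4145, 0.201]
tool_rot: [0.838, 0.546, -0.0, 0.0]
ft_force: [0.1, -0.0, -0.6]
grip_width: 0.0856
```

Request:
carry_out --pt "0 0 0 -0.224 1" --pt "0 0 0 -0.224 1" --pt "0 0 0 -0.224 1" --pt "0 0 0 -0.224 1"

```text
clock: 23.15
eef_pos: [0.4663, 0.415, 0.2012]
tool_rot: [0.73, 0.684, -0.0, 0.0]
ft_force: [0.2, 0.3, 0.4]
grip_width: 0.0859
```

```bash
python3 -c "
from h import *
plan((.4655,.4157,.09),-86.5)
grab('w15')
m=imaging.camera_model('wrist'); im=load('w15')
e=shaft(m,im,(318,256)); print(e,onz(m,*e[0],.107))
"
```

```text
shift [ 0.007 -0.008  1.112] roll -0.002 yaw -86.3 j6 0.79 t 23.15
((315.85382080078125, 251.37466430664062), (36.78582763671875, 37.46061325073242), 9.635262489318848) [0.46240148 0.41510284 0.107     ]
```

View pics/w15.png

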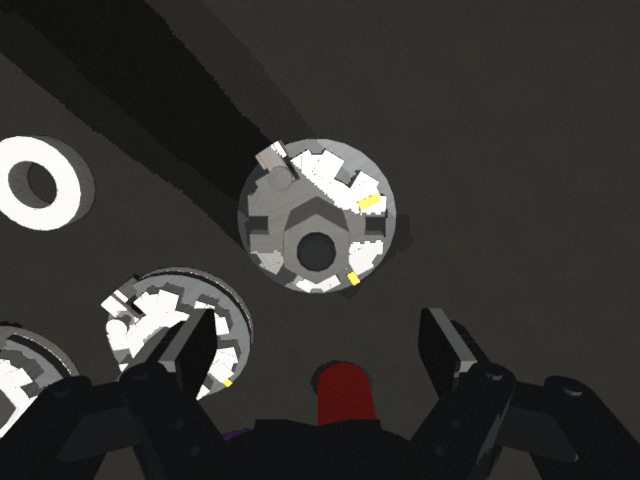

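Request:
carry_out --pt "0.003 -0.023 0.4 0 1" --pt "0.003 -0.023 0.8 0 1" --pt "0.003 -0.023 0.98 0 1"

```text
clock: 23.5
eef_pos: [0.4618, 0.4144, 0.0996]
tool_rot: [0.729, 0.684, -0.003, -0.0]
ft_force: [-0.1, -0.9, -0.3]
grip_width: 0.0853
```

Request:
carry_out --pt "0 0 0.12 0 1" --pt "0 0 0.13 0 0" --pt "0 0 0.13 0 -1" --pt "0 0 0.13 0 -1" --pt "0 0 0.13 0 -1" --pt "0 0 0.13 0 -1" --pt "0 0 0.13 0 -1" --pt "0 0 0.13 0 -1" --pt "0 0 0.13 0 -1" --pt "0 0 0.13 0 -1"

```text
clock: 24.5
eef_pos: [0.4642, 0.4143, 0.0927]
tool_rot: [0.729, 0.684, -0.0, 0.002]
ft_force: [-0.5, -6.8, 4.1]
grip_width: 0.0432
```

Request:
carry_out --pt "0 0 0 0.09 -1" --pt "0 0 0 0.18 -1" --pt "0 0 0 0.27 -1" --pt "0 0 0 0.36 -1" --pt "0 0 0 0.45 -1" --pt "0 0 0 0.54 -1" --pt "0 0 0 0.63 -1" --pt "0 0 0 0.72 -1" --pt "0 0 0 0.81 -1" --pt "0 0 0 0.85 -1" --pt "0 0 0 0.85 -1"

```text
clock: 25.6
eef_pos: [0.4638, 0.414, 0.0927]
tool_rot: [0.996, 0.085, 0.0, 0.002]
ft_force: [0.0, -7.7, 6.2]
grip_width: 0.0433
```

```bash
python3 -c "
from h import *
plan((.464,.4157,.09),33.5);o=bot.get_obs(); print(o['ft_force'].round(1),o['ft_torque'].round(2),o['grip_width'])
grab('w16')
m=imaging.camera_model('wrist'); im=load('w16')
c=bot.get_obs()['eef_pos']
for y in yellow(m,im,c): print(*y)
save('td16',topdown(m,im,c,.034,n=500))"
```

```text
shift [ 0.005 -0.016  0.027] roll 0.481 yaw -9.8 j6 2.13 t 25.6
[ 0.  -7.7  6.2] [-1.75  1.04 -0.17] 0.04329075135691921
```

View pics/td16.png

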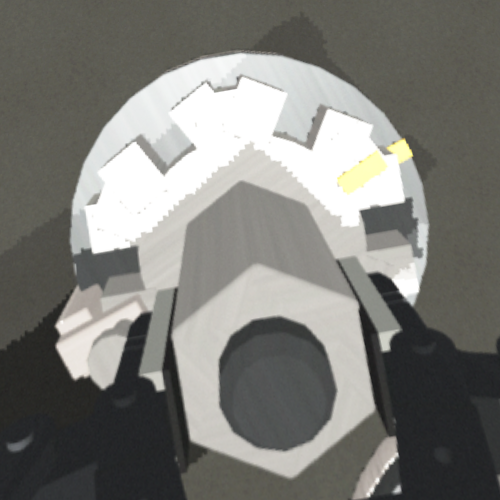

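Request:
carry_out --pt "0 0 0 0.09 -1" --pt "0 0 0 0.18 -1" --pt "0 0 0 0.27 -1" --pt "0 0 0 0.36 -1" --pt "0 0 0 0.45 -1" --pt "0 0 0 0.475 -1" --pt "0 0 0 0.475 -1" --pt "0 0 0 0.475 -1"

```text
clock: 26.45
eef_pos: [0.4635, 0.4141, 0.0927]
tool_rot: [0.959, -0.283, 0.0, 0.001]
ft_force: [0.2, -8.7, 5.9]
grip_width: 0.043
```

Request:
carry_out --pt "0 0 0 0 1" --pt "0 0 0 0 1" --pt "0 0 0 0 1" --pt "0 0 0 0 1" --pt "0 0 0 0 1" --pt "0 0 -0.3 0 1" --pt "0 0.1 -0.7 0 1" --pt "0 0.3 -1 0 1" --pt "0 0.3 -1 0 1"

```text
clock: 27.35
eef_pos: [0.4483, 0.3918, 0.1962]
tool_rot: [0.959, -0.282, 0.002, -0.003]
ft_force: [1.4, 0.6, -0.5]
grip_width: 0.0848
```

```bash
python3 -c "
from h import *
plan((.632,-.142,.09),63.1)
grab('w17')"
```

```text
shift [4.432 3.502 1.045] roll 0.337 yaw 32.8 j6 2.86 t 27.35
```

View pics/w17.png

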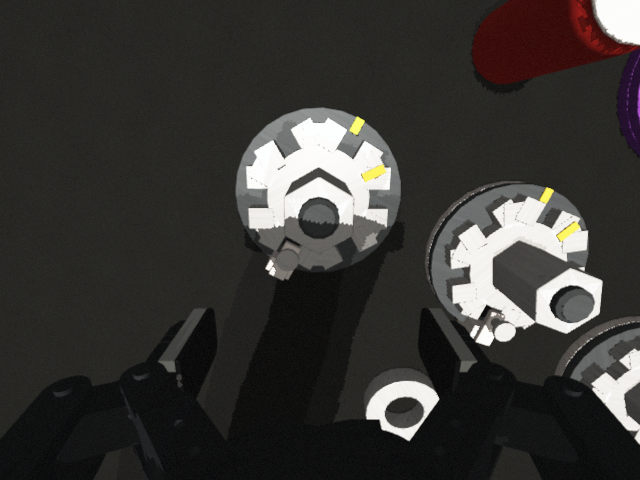

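```bash
python3 -c "
from h import *
m,im,c=inspect2('w17',(318,217),'i17')
print(ang(m,286,260,.06,c))
"
```

```text
c [0.465  0.4167 0.107 ]
[356.8 125.1] 154 0.034 0.0609 28.5
[356.8 125.1] 154 0.02 0.0618 27.3
[373.3 172.9] 196 0.034 0.047 -10.3
[373.3 172.9] 196 0.02 0.0486 -13.0
(np.float64(0.0512), np.float64(-151.1))
```

View pics/i17.png

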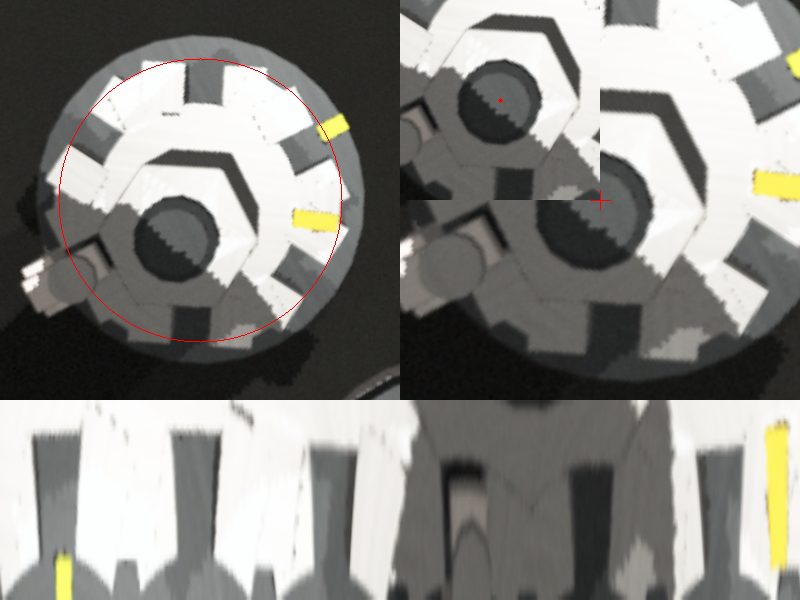

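Request:
carry_out --pt "0.3 0.5 -0.15 -0.1 1" --pt "0.6 0.95 -0.3 -0.2 1" --pt "0.6 0.98 -0.3 -0.3 1" --pt "0.6 0.98 -0.3 -0.4 1" --pt "0.6 0.98 -0.3 -0.5 1" --pt "0.6 0.98 -0.3 -0.6 1" --pt "0.6 0.98 -0.3 -0.7 1" --pt "0.6 0.98 -0.3 -0.8 1" --pt "0.6 0.98 -0.3 -0.92 1" --pt "0.6 0.98 -0.3 -0.92 1"

```text
clock: 28.4
eef_pos: [0.4441, 0.2764, 0.2188]
tool_rot: [0.905, 0.425, -0.001, 0.0]
ft_force: [-1.1, -0.2, 0.5]
grip_width: 0.0854
```

```bash
python3 -c "
from h import *
plan((.44,-.37,.22),-50)"
```

```text
shift [-5.002e+00  4.094e+00 -3.000e-03] roll 0.004 yaw -50.3 j6 1.25 t 28.4
```

Request:
carry_out --pt "-0.35 0.28 0 0 1" --pt "-0.7 0.56 0 0 1" --pt "-1 0.82 0 0 1"

```text
clock: 28.7
eef_pos: [0.4423, 0.1458, 0.2189]
tool_rot: [0.906, 0.424, -0.001, -0.0]
ft_force: [0.6, 0.6, -0.6]
grip_width: 0.0852
```

Request:
carry_out --pt "-0.35 0.28 0 0 1" --pt "-0.7 0.56 0 0 1" --pt "-1 0.82 0 0 1"

```text
clock: 29.0
eef_pos: [0.441, 0.0161, 0.2193]
tool_rot: [0.906, 0.423, -0.001, -0.0]
ft_force: [2.7, -0.7, 0.8]
grip_width: 0.0852
```

Request:
carry_out --pt "-0.35 0.28 0 0 1" --pt "-0.7 0.56 0 0 1" --pt "-1 0.82 0 0 1"

```text
clock: 29.3
eef_pos: [0.4397, -0.1133, 0.2193]
tool_rot: [0.906, 0.423, -0.001, -0.001]
ft_force: [0.5, -0.3, -0.5]
grip_width: 0.0851
```

Request:
carry_out --pt "-0.35 0.28 0 0 1" --pt "-0.7 0.56 0 0 1" --pt "-1 0.82 0 0 1"

```text
clock: 29.6
eef_pos: [0.4384, -0.2427, 0.2191]
tool_rot: [0.906, 0.423, -0.001, -0.001]
ft_force: [1.1, 1.3, 0.4]
grip_width: 0.0858
```

Request:
carry_out --pt "-0.35 0.28 0 0 1" --pt "-0.7 0.56 0 0 1" --pt "-1 0.82 0 0 1" --pt "-1 0.82 0 0 1" --pt "-1 0.82 0 0 1"

```text
clock: 30.1
eef_pos: [0.4371, -0.3705, 0.2184]
tool_rot: [0.907, 0.422, -0.001, -0.002]
ft_force: [-0.5, 0.7, -0.6]
grip_width: 0.0856
```

```bash
python3 -c "
from h import *
plan((.48,-.40,.22),-50)
grab('w18')"
```

```text
shift [ 0.05   0.518 -0.017] roll -0.001 yaw -49.9 j6 -0.0 t 30.1
```

View pics/w18.png

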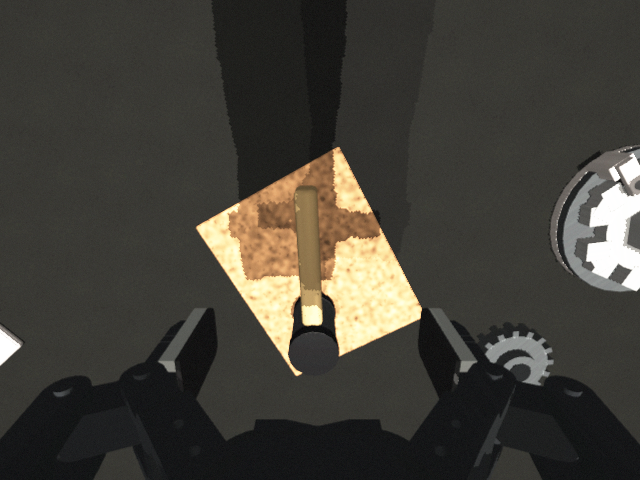

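```bash
python3 -c "
from h import *
m=imaging.camera_model('wrist')
a=onz(m,314,352,.082); b=onz(m,306,195,.072); c=onz(m,312,300,.072)
print(a,b,c)
for p in (b,c):
  d=a-p; print(np.hypot(*d[:2]),np.degrees(np.arctan2(d[1],d[0])))
for q in [(197,227),(340,148),(423,316),(297,376)]: print(onz(m,*q,.004).round(4))
im=load('w18'); save('w18z',cv2.resize(im[180:385,200:440],None,fx=2.8,fy=2.8,interpolation=cv2.INTER_CUBIC))
"
```

```text
[ 0.51317454 -0.43552486  0.082     ] [ 0.40808095 -0.35516177  0.072     ] [ 0.47857504 -0.40871542  0.072     ]
0.1322984853230605 -37.40446619951747
0.043770674185681965 -37.77033871608776
[ 0.3712 -0.4672  0.004 ]
[ 0.4028 -0.3124  0.004 ]
[ 0.5949 -0.3531  0.004 ]
[ 0.5664 -0.5064  0.004 ]
```

View pics/w18z.png

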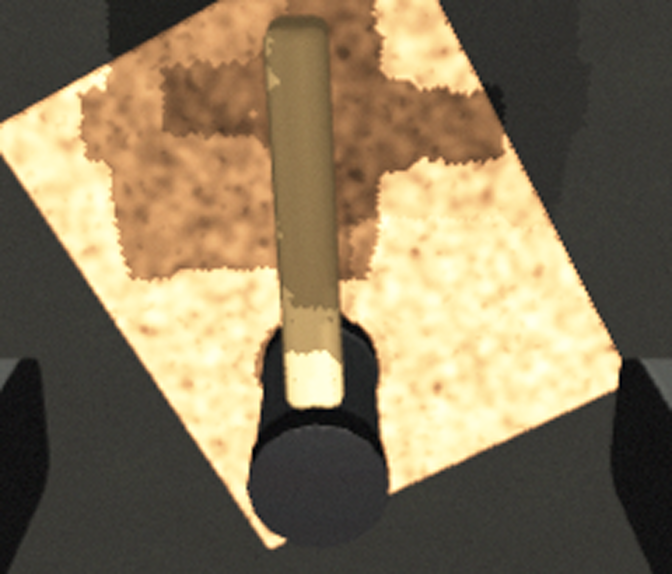

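```bash
python3 -c "
from h import *
plan((.478,-.408,.12),-52.5)"
```

```text
shift [-0.033  0.562  0.987] roll -0.028 yaw -50.0 j6 -0.0 t 30.15
```

Request:
carry_out --pt "-0.03 0.4 0 -0.028 1" --pt "-0.03 0.562 0.3 -0.028 1" --pt "-0.03 0.562 0.7 -0.028 1" --pt "-0.03 0.562 0.98 -0.028 1" --pt "-0.03 0.562 0.98 -0.028 1"

```text
clock: 30.65
eef_pos: [0.4765, -0.4044, 0.1172]
tool_rot: [0.896, 0.444, -0.002, -0.005]
ft_force: [0.4, -0.0, 0.7]
grip_width: 0.0852
```

```bash
python3 -c "
from h import *
plan((.478,-.408,.065),-52.5)
grab('w19')"
```

```text
shift [-0.02   0.04   0.521] roll 0.002 yaw -52.7 j6 -0.05 t 30.65
```

View pics/w19.png

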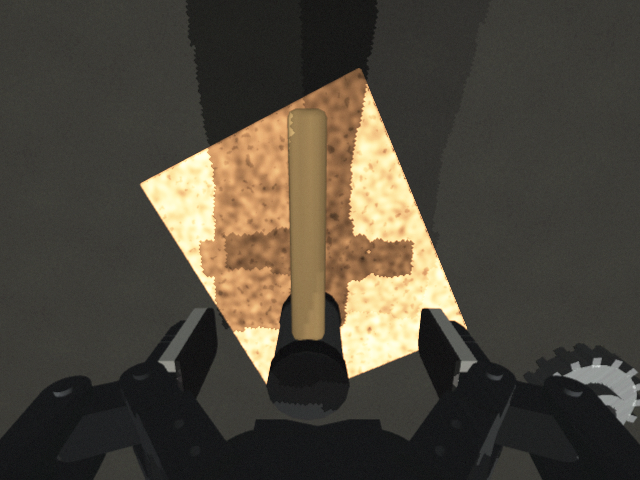

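```bash
python3 -c "
from h import *
m=imaging.camera_model('wrist'); o=bot.get_obs(); r=R.from_quat(o['tool_rot'])
for u,v,z in [(307.5,130,.072),(308.5,310,.072),(309,377,.082)]:
  print((r.inv().apply(onz(m,u,v,z)-o['eef_pos'])*1000).round(1), onz(m,u,v,z).round(4))
"
```

```text
[ -3.6 -78.3  48.8] [ 0.4131 -0.361   0.072 ]
[-3.8 12.7 48.2] [ 0.4854 -0.4163  0.072 ]
[-3.5 47.1 38. ] [ 0.513 -0.437  0.082]
```

Request:
carry_out --pt "-0.037 0.02 0.25 0 1" --pt "-0.037 0.02 0.5 0 1" --pt "-0.037 0.02 0.52 0 1" --pt "-0.037 0.02 0.52 0 1"

```text
clock: 31.1
eef_pos: [0.4788, -0.4126, 0.0722]
tool_rot: [0.896, 0.443, 0.0, 0.001]
ft_force: [-0.5, -0.7, -0.7]
grip_width: 0.0853
```

Request:
carry_out --pt "0 0 0 0 0" --pt "0 0 0 0 -0.5" --pt "0 0 0 0 -1" --pt "0 0 0 0 -1" --pt "0 0 0 0 -1" --pt "0 0 0 0 -1" --pt "0 0 0 0 -1" --pt "0 0 0 0 -1" --pt "0 0 0 0 -1" --pt "0 0 0 0 -1" --pt "0 0 0 0 -1"

```text
clock: 32.2
eef_pos: [0.4784, -0.4128, 0.0712]
tool_rot: [0.897, 0.443, 0.0, 0.0]
ft_force: [-2.0, 1.8, 6.3]
grip_width: 0.0171
```

```bash
python3 -c "
from h import *
plan((.478,-.408,.065),-52.5); print(bot.get_obs()['ft_force'])"
```

```text
shift [ 0.036 -0.032  0.062] roll 0.001 yaw -52.6 j6 -0.06 t 32.2
[-2.04996879  1.8114762   6.28152418]
```

Request:
carry_out --pt "0 0 -0.15 0 -1" --pt "0 0 -0.4 0 -1" --pt "0 0 -0.8 0 -1" --pt "0 0 -1 0 -1" --pt "0 0 -1 0 -1"

```text
clock: 32.7
eef_pos: [0.4791, -0.4139, 0.1728]
tool_rot: [0.897, 0.443, 0.001, 0.002]
ft_force: [0.0, 0.2, -4.3]
grip_width: 0.0171
```

```bash
python3 -c "
from h import *
plan((.478,-.408,.065),-52.5); print(bot.get_obs()['ft_force'],bot.get_obs()['ft_torque'])
grab('w20'); save('s20',imaging.camera('side')); save('c20',imaging.camera('scene'))"
```

```text
shift [ 0.041 -0.05   1.078] roll 0.0 yaw -52.5 j6 -0.06 t 32.7
[ 0.03185899  0.22794011 -4.26785091] [ 0.02217215  0.07417319 -0.00870948]
```

View pics/w20.png

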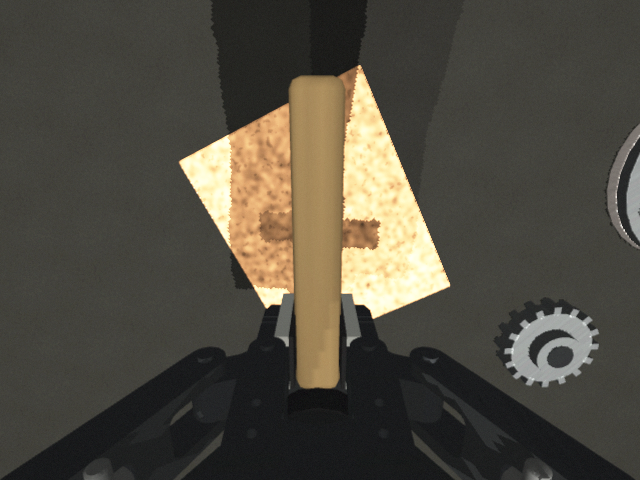

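View pics/c20.png

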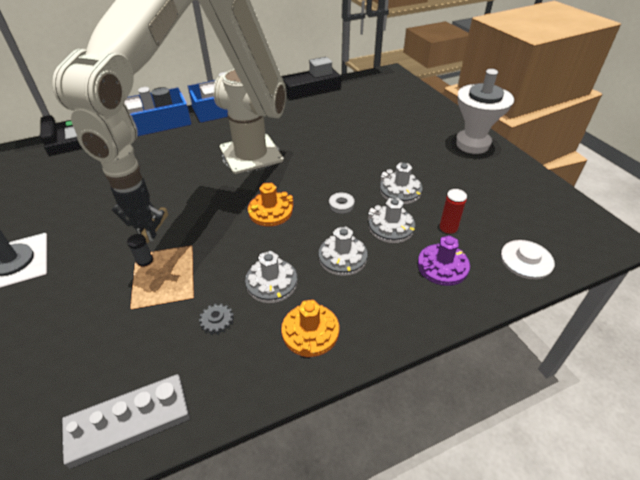

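```bash
python3 -c "
from h import *
m=imaging.camera_model('wrist')
plan((.531,-.138,.21),-87.5)"
```

```text
shift [ 2.503 -1.236 -0.417] roll -0.388 yaw -52.6 j6 -0.06 t 32.85
```

View pics/s20.png

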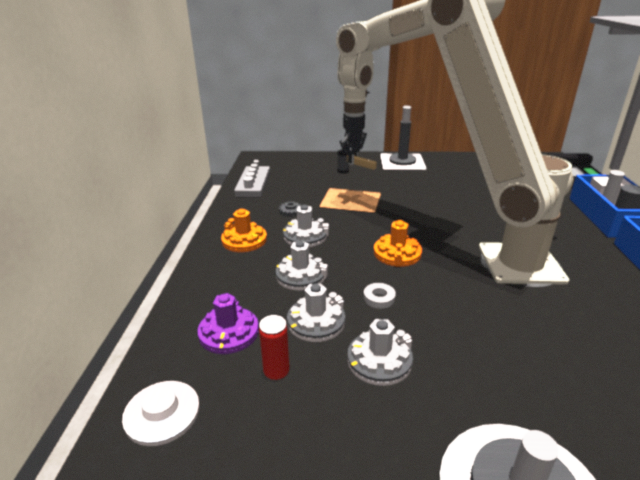

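Stub at the far left (S4) was knocked: in the side view its nut went from (367,335) to (381,327). The other three are unchanged. The mallet hangs level. Going to S1's pin.

Request:
carry_out --pt "0.2 -0.1 -0.2 0 -1" --pt "0.5 -0.25 -0.42 0 -1" --pt "0.8 -0.4 -0.42 0 -1" --pt "0.84 -0.41 -0.42 0 -1"

```text
clock: 33.25
eef_pos: [0.4962, -0.3169, 0.2106]
tool_rot: [0.896, 0.445, -0.001, -0.003]
ft_force: [-0.0, 0.2, -5.4]
grip_width: 0.0168
```

Request:
carry_out --pt "0.3 -0.15 0 0 -1" --pt "0.6 -0.3 0 0 -1" --pt "0.84 -0.41 0 0 -1"

```text
clock: 33.55
eef_pos: [0.5137, -0.2277, 0.2096]
tool_rot: [0.897, 0.443, -0.002, -0.002]
ft_force: [0.4, 0.1, -5.4]
grip_width: 0.017
```

Request:
carry_out --pt "0.3 -0.15 0 -0.08 -1" --pt "0.6 -0.3 0 -0.16 -1" --pt "0.83 -0.41 0 -0.24 -1" --pt "0.83 -0.41 0 -0.32 -1" --pt "0.83 -0.41 0 -0.388 -1" --pt "0.83 -0.41 0 -0.388 -1" --pt "0.83 -0.41 0 -0.388 -1"

```text
clock: 34.25
eef_pos: [0.5321, -0.1388, 0.2107]
tool_rot: [0.723, 0.69, -0.001, -0.001]
ft_force: [-0.1, 0.4, -5.0]
grip_width: 0.0168
```

```bash
python3 -c "
from h import *
plan((.531,-.138,.15),-87.5)
grab('w21'); s=imaging.camera('scene'); save('c21',cv2.resize(s[170:320,180:380],None,fx=4,fy=4,interpolation=cv2.INTER_CUBIC))"
```

```text
shift [ 0.007 -0.009  0.607] roll -0.002 yaw -87.3 j6 -0.21 t 34.25
```

View pics/w21.png

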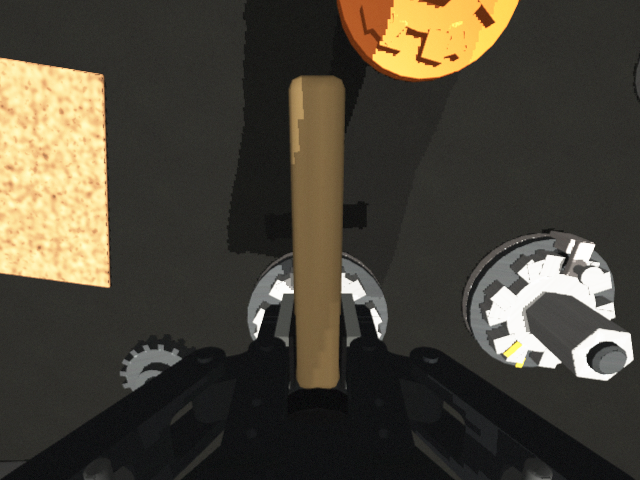

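View pics/c21.png

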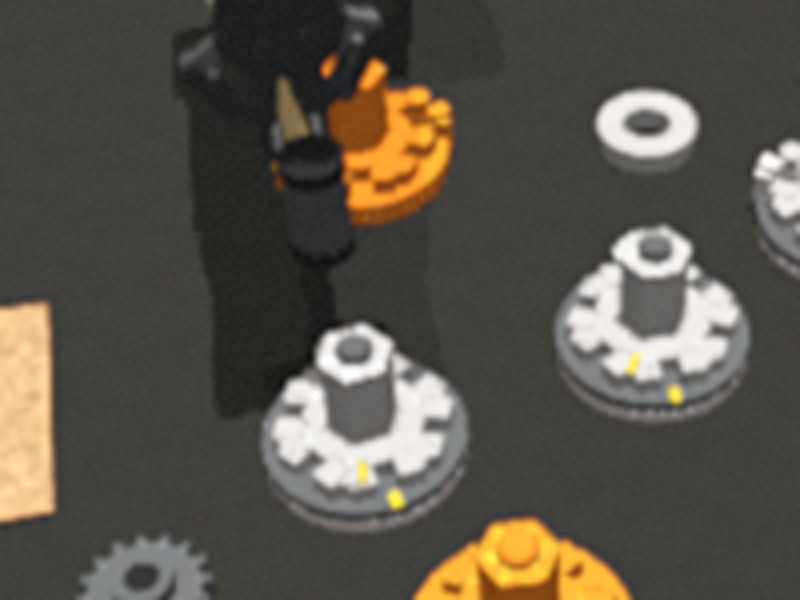

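```bash
python3 -c "
from h import *
s=imaging.camera_model('scene')
print(onz(s,180+312/4,170+160/4,.2215))
print('S1 top',onz(s,180+353/4,170+350/4,.107),'S2',onz(s,180+653/4,170+248/4,.107))"
```

```text
[ 0.58221926 -0.14026491  0.2215    ]
S1 top [ 0.63969159 -0.14447852  0.107     ] S2 [0.63482502 0.07347351 0.107     ]
```

Request:
carry_out --pt "0 0 0.3 0 -1" --pt "0 0 0.6 0 -1" --pt "0 0 0.75 0 -1" --pt "0 0 0.75 0 -1"

```text
clock: 34.75
eef_pos: [0.5306, -0.1385, 0.1345]
tool_rot: [0.723, 0.691, -0.002, -0.003]
ft_force: [-0.1, -0.8, -4.3]
grip_width: 0.0168
```

```bash
python3 -c "
from h import *
plan((.531,-.138,.116),-87.5); o=bot.get_obs();print(o['ft_force'])
s=imaging.camera('side'); save('s22',cv2.resize(s[180:280,250:380],None,fx=6,fy=6,interpolation=cv2.INTER_CUBIC));s=imaging.camera('scene'); save('c22',cv2.resize(s[210:310,220:350],None,fx=6,fy=6,interpolation=cv2.INTER_CUBIC))"
```

```text
shift [0.005 0.005 0.185] roll -0.001 yaw -87.4 j6 -0.21 t 34.75
[-0.09380116 -0.81115985 -4.32454653]
```

View pics/s22.png

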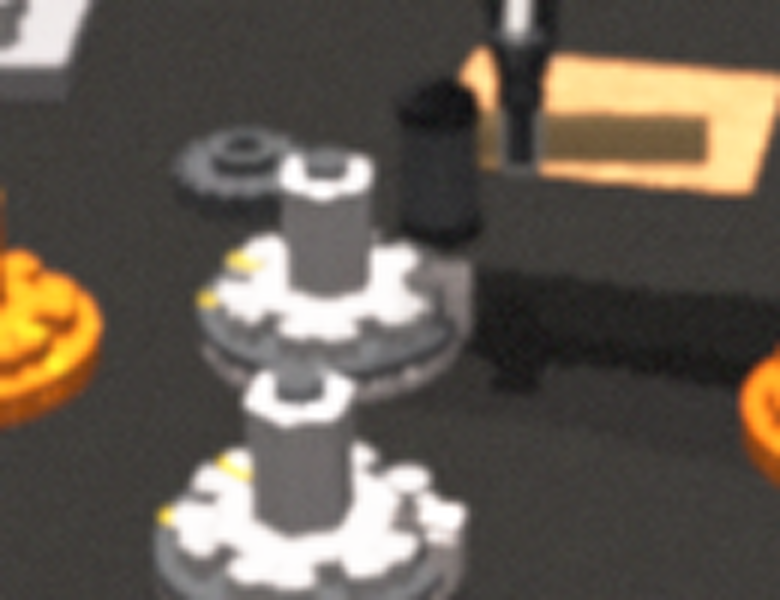

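View pics/c22.png

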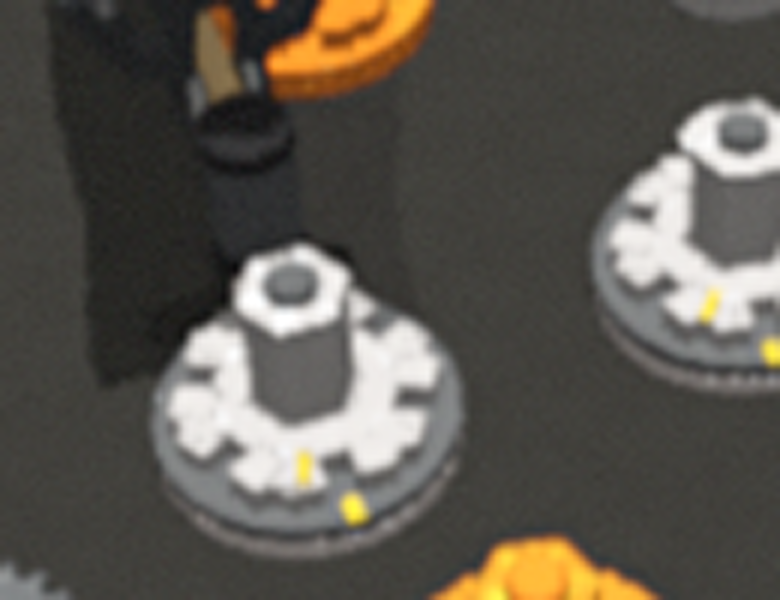

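Request:
carry_out --pt "0 0 0.02 0 -1" --pt "0 0 0.04 0 -1" --pt "0 0 0.06 0 -1" --pt "0 0 0.08 0 -1" --pt "0 0 0.1 0 -1" --pt "0 0 0.12 0 -1" --pt "0 0 0.12 0 -1" --pt "0 0 0.12 0 -1"

```text
clock: 35.65
eef_pos: [0.533, -0.1387, 0.1263]
tool_rot: [0.722, 0.691, 0.0, 0.0]
ft_force: [-3.8, 0.7, 2.5]
grip_width: 0.0169
```

Request:
carry_out --pt "0 0 0.02 0 -1" --pt "0 0 0.04 0 -1" --pt "0 0 0.06 0 -1" --pt "0 0 0.06 0 -1"

```text
clock: 36.05
eef_pos: [0.5331, -0.1387, 0.1194]
tool_rot: [0.723, 0.691, 0.0, 0.0]
ft_force: [-3.2, 0.4, 2.7]
grip_width: 0.0168
```

Request:
carry_out --pt "0 0 0.02 0 -1" --pt "0 0 0.04 0 -1" --pt "0 0 0.04 0 -1"

```text
clock: 36.35
eef_pos: [0.5332, -0.1387, 0.1153]
tool_rot: [0.722, 0.691, 0.0, 0.0]
ft_force: [-3.4, 0.8, 2.4]
grip_width: 0.0166
```

Request:
carry_out --pt "0 0 0.01 0 -1" --pt "0 0 0.02 0 -1" --pt "0 0 0.02 0 -1" --pt "0 0 0.02 0 -1"

```text
clock: 36.75
eef_pos: [0.5331, -0.1387, 0.1149]
tool_rot: [0.722, 0.691, 0.0, 0.0]
ft_force: [-7.9, 0.8, 12.0]
grip_width: 0.0168
```

Request:
carry_out --pt "0 0 0.01 0 -1" --pt "0 0 0.02 0 -1" --pt "0 0 0.02 0 -1" --pt "0 0 0.02 0 -1"

```text
clock: 37.15
eef_pos: [0.5329, -0.1388, 0.1146]
tool_rot: [0.722, 0.691, 0.0, 0.001]
ft_force: [-11.3, 1.9, 21.4]
grip_width: 0.0173
```

Request:
carry_out --pt "0 0 -0.1 0 -1" --pt "0 0 -0.4 0 -1" --pt "0 -0.1 -0.8 0 -1" --pt "0 -0.3 -1 0 -1" --pt "0 -0.3 -1 0 -1"

```text
clock: 37.65
eef_pos: [0.5033, -0.1378, 0.2141]
tool_rot: [0.723, 0.691, 0.001, 0.002]
ft_force: [0.5, -0.8, -5.4]
grip_width: 0.0172
```

```bash
python3 -c "
from h import *
o=bot.get_obs();plan((.531,-.138,.116),-87.5); print(o['ft_force'],o['ft_torque'])
s=imaging.camera('side'); save('s23',cv2.resize(s[180:280,250:380],None,fx=6,fy=6,interpolation=cv2.INTER_CUBIC)); grab('w23')"
```

```text
shift [0.011 0.273 0.982] roll -0.0 yaw -87.5 j6 -0.22 t 37.65
[ 0.49441455 -0.76654992 -5.39621277] [-0.03911082  0.09015481  0.02582715]
```

View pics/s23.png

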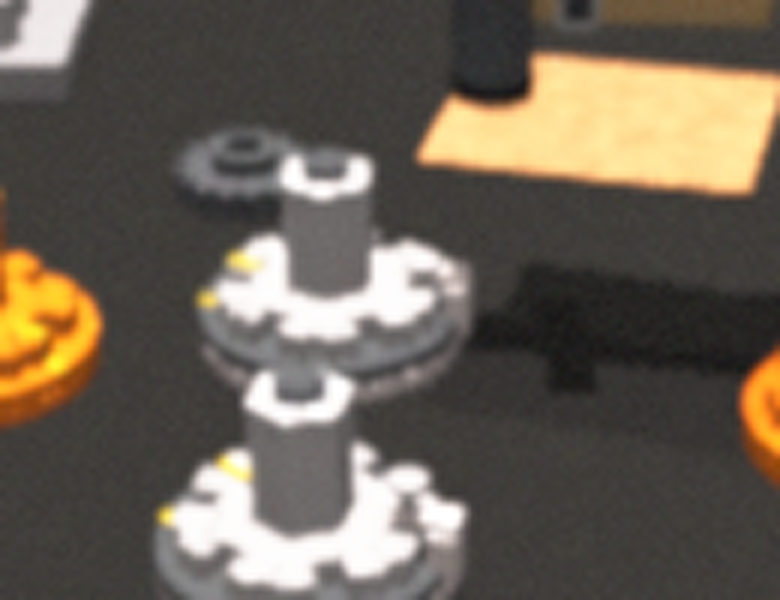

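View pics/w23.png

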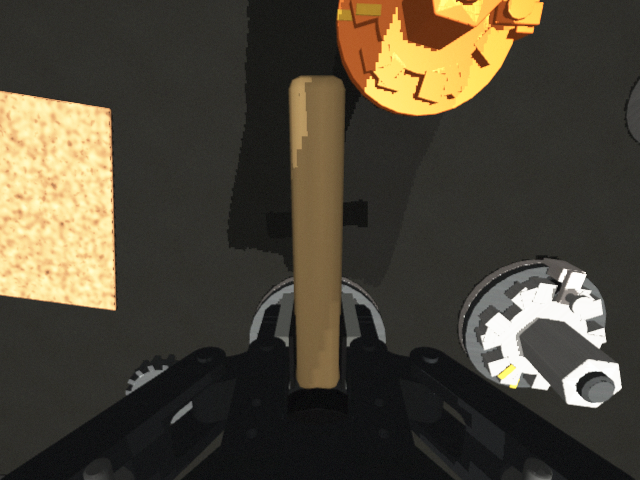

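```bash
python3 -c "
from h import *
plan((.529,.097,.21),-78.2)"
```

```text
shift [2.353 0.153 0.009] roll 0.103 yaw -87.5 j6 -0.22 t 37.75
```

Request:
carry_out --pt "0.3 0 0 0 -1" --pt "0.6 0 0 0 -1" --pt "0.9 0.05 0 0 -1" --pt "1 0.05 0 0 -1"

```text
clock: 38.15
eef_pos: [0.5128, -0.035, 0.2092]
tool_rot: [0.721, 0.693, -0.0, -0.002]
ft_force: [-0.4, -0.1, -6.0]
grip_width: 0.0172
```

Request:
carry_out --pt "0.3 0 0 0 -1" --pt "0.6 0 0 0 -1" --pt "0.9 0.05 0 0.05 -1" --pt "1 0.05 0 0.103 -1" --pt "1 0.05 0 0.103 -1"

```text
clock: 38.65
eef_pos: [0.5217, 0.0634, 0.2096]
tool_rot: [0.775, 0.632, -0.001, -0.001]
ft_force: [-0.6, 0.3, -4.6]
grip_width: 0.0167
```

```bash
python3 -c "
from h import *
plan((.529,.097,.135),-78.2)"
```

```text
shift [0.345 0.005 0.746] roll 0.002 yaw -78.4 j6 0.32 t 38.65
```

Request:
carry_out --pt "0.2 0 0 0 -1" --pt "0.345 0 0.1 0 -1" --pt "0.345 0 0.4 0 -1" --pt "0.345 0 0.7 0 -1" --pt "0.345 0 0.7 0 -1" --pt "0.345 0 0.7 0 -1"

```text
clock: 39.25
eef_pos: [0.5282, 0.0952, 0.1406]
tool_rot: [0.776, 0.631, -0.001, -0.001]
ft_force: [-0.3, -1.8, -5.1]
grip_width: 0.0171
```

```bash
python3 -c "
from h import *
plan((.529,.097,.116),-78.2); o=bot.get_obs();print(o['ft_force'])
s=imaging.camera('side'); s=cv2.resize(s[200:300,250:380],None,fx=3,fy=3,interpolation=cv2.INTER_CUBIC);t=imaging.camera('scene'); save('c24',np.hstack([s,cv2.resize(t[180:280,280:410],None,fx=3,fy=3,interpolation=cv2.INTER_CUBIC)]))"
```

```text
shift [0.02  0.005 0.246] roll 0.0 yaw -78.2 j6 0.38 t 39.25
[-0.27548566 -1.80285485 -5.10535917]
```

View pics/c24.png

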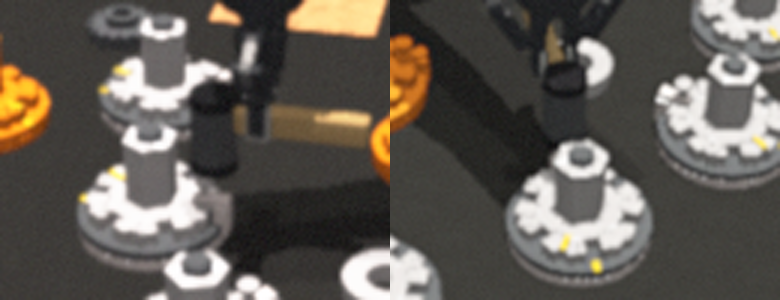

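Mallet sits over S2's pin, clear of the nut. Pressing slowly.

Request:
carry_out --pt "0.015 0 0.03 0 -1" --pt "0.015 0 0.06 0 -1" --pt "0.015 0 0.09 0 -1" --pt "0.015 0 0.12 0 -1" --pt "0.015 0 0.14 0 -1" --pt "0.015 0 0.16 0 -1" --pt "0.015 0 0.18 0 -1" --pt "0.015 0 0.2 0 -1" --pt "0.015 0 0.22 0 -1" --pt "0.015 0 0.23 0 -1" --pt "0.015 0 0.23 0 -1"

```text
clock: 40.45
eef_pos: [0.529, 0.0973, 0.1191]
tool_rot: [0.776, 0.631, 0.0, -0.0]
ft_force: [-5.9, -0.1, 4.9]
grip_width: 0.017
```

Request:
carry_out --pt "0 0 0.01 0 -1" --pt "0 0 0.02 0 -1" --pt "0 0 0.03 0 -1" --pt "0 0 0.03 0 -1"

```text
clock: 40.85
eef_pos: [0.5292, 0.0973, 0.1157]
tool_rot: [0.776, 0.631, 0.0, -0.0]
ft_force: [-4.2, -0.1, 4.3]
grip_width: 0.0172
```

Request:
carry_out --pt "0 0 0.01 0 -1" --pt "0 0 0.02 0 -1" --pt "0 0 0.02 0 -1"

```text
clock: 41.15
eef_pos: [0.5292, 0.0974, 0.1149]
tool_rot: [0.776, 0.631, 0.0, 0.0]
ft_force: [-7.6, -0.5, 12.6]
grip_width: 0.0169
```

Request:
carry_out --pt "0 0 0.01 0 -1" --pt "0 0 0.02 0 -1" --pt "0 0 0.02 0 -1"

```text
clock: 41.45
eef_pos: [0.529, 0.0974, 0.1146]
tool_rot: [0.776, 0.631, 0.001, 0.0]
ft_force: [-13.6, -0.6, 22.1]
grip_width: 0.0169
```

Request:
carry_out --pt "0 0 -0.1 0 -1" --pt "0 0 -0.4 0 -1" --pt "0 -0.1 -0.8 0 -1" --pt "0 -0.3 -1 0 -1" --pt "0 -0.3 -1 0 -1"

```text
clock: 41.95
eef_pos: [0.5007, 0.104, 0.2142]
tool_rot: [0.776, 0.631, 0.002, 0.001]
ft_force: [0.0, 0.0, -5.6]
grip_width: 0.0168
```

```bash
python3 -c "
from h import *
plan((.495,.211,.21),-127.5)
s=imaging.camera('side'); save('s25',cv2.resize(s[200:320,270:400],None,fx=5,fy=5,interpolation=cv2.INTER_CUBIC))"
```

```text
shift [ 1.036 -0.273  0.044] roll -0.547 yaw -78.3 j6 0.41 t 41.95
```

View pics/s25.png

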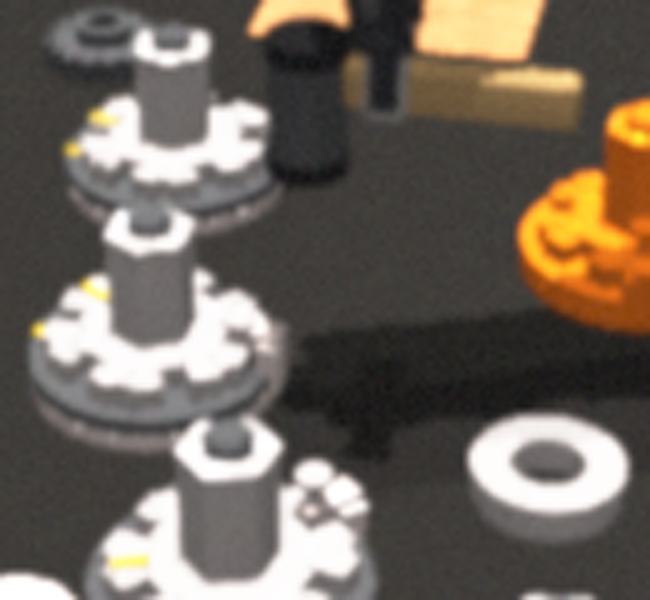

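Request:
carry_out --pt "0.3 -0.1 0 -0.08 -1" --pt "0.6 -0.2 0 -0.16 -1" --pt "0.9 -0.27 0 -0.25 -1" --pt "1 -0.27 0 -0.34 -1" --pt "1 -0.27 0 -0.43 -1" --pt "1 -0.27 0 -0.52 -1" --pt "1 -0.27 0 -0.547 -1" --pt "1 -0.27 0 -0.547 -1"

```text
clock: 42.8
eef_pos: [0.494, 0.2065, 0.2092]
tool_rot: [0.443, 0.897, -0.001, -0.001]
ft_force: [-0.7, -0.5, -5.2]
grip_width: 0.0167
```

```bash
python3 -c "
from h import *
plan((.495,.211,.14),-127.5)
grab('w26')
s=imaging.camera('side'); s=cv2.resize(s[200:350,250:400],None,fx=2.6,fy=2.6,interpolation=cv2.INTER_CUBIC);t=imaging.camera('scene'); save('c26',np.hstack([s,cv2.resize(t[150:300,300:450],None,fx=2.6,fy=2.6,interpolation=cv2.INTER_CUBIC)]))"
```

```text
shift [0.029 0.038 0.692] roll -0.001 yaw -127.4 j6 -0.26 t 42.8
```

View pics/c26.png

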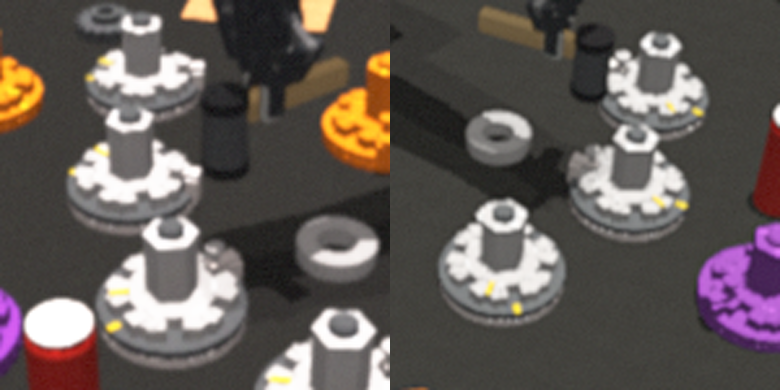

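View pics/w26.png

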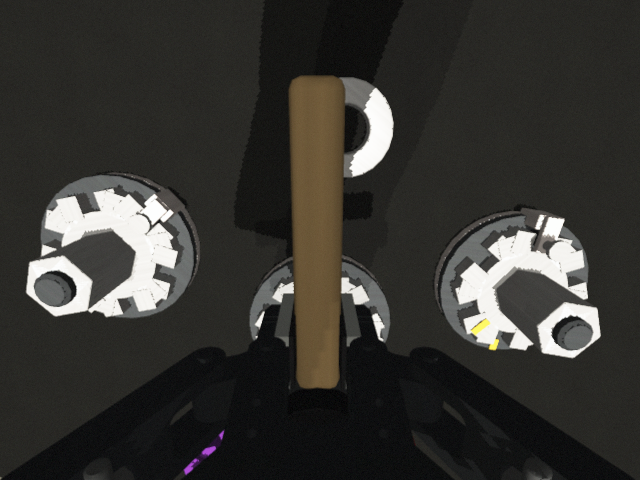

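Request:
carry_out --pt "0.029 0.035 0.3 0 -1" --pt "0.029 0.035 0.6 0 -1" --pt "0.029 0.035 0.72 0 -1" --pt "0.029 0.035 0.72 0 -1"

```text
clock: 43.35
eef_pos: [0.4932, 0.2103, 0.1373]
tool_rot: [0.443, 0.897, -0.002, -0.002]
ft_force: [-0.2, -0.2, -5.0]
grip_width: 0.0169
```

```bash
python3 -c "
from h import *
plan((.495,.211,.116),-127.5);print(bot.get_obs()['ft_force'])
s=imaging.camera('side'); s=cv2.resize(s[250:350,260:380],None,fx=3.2,fy=3.2,interpolation=cv2.INTER_CUBIC);t=imaging.camera('scene'); save('c27',np.hstack([s,cv2.resize(t[160:260,340:460],None,fx=3.2,fy=3.2,interpolation=cv2.INTER_CUBIC)]))"
```

```text
shift [-0.006  0.019  0.213] roll -0.001 yaw -127.4 j6 -0.25 t 43.35
[-0.24464827 -0.2450593  -4.98057449]
```

View pics/c27.png

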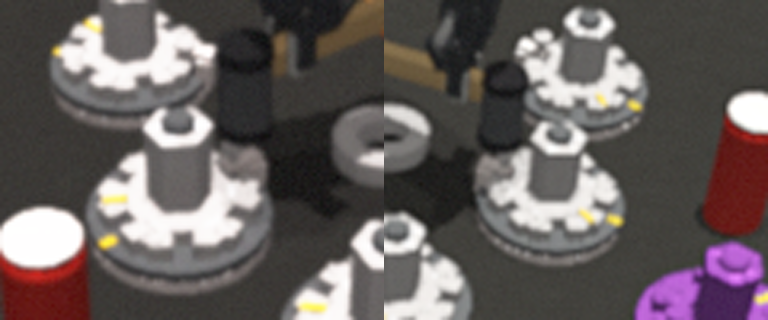

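Request:
carry_out --pt "0 0.01 0.03 0 -1" --pt "0 0.01 0.06 0 -1" --pt "0 0.01 0.09 0 -1" --pt "0 0.01 0.12 0 -1" --pt "0 0.01 0.14 0 -1" --pt "0 0.01 0.16 0 -1" --pt "0 0.01 0.18 0 -1" --pt "0 0.01 0.2 0 -1" --pt "0 0.01 0.21 0 -1" --pt "0 0.01 0.22 0 -1" --pt "0 0.01 0.22 0 -1"

```text
clock: 44.55
eef_pos: [0.4958, 0.2118, 0.1175]
tool_rot: [0.443, 0.897, 0.0, 0.0]
ft_force: [-3.9, -2.0, 4.5]
grip_width: 0.017
```

Request:
carry_out --pt "0 0 0.01 0 -1" --pt "0 0 0.02 0 -1" --pt "0 0 0.03 0 -1" --pt "0 0 0.03 0 -1"

```text
clock: 44.95
eef_pos: [0.4957, 0.2117, 0.115]
tool_rot: [0.443, 0.897, 0.0, 0.0]
ft_force: [-4.2, -2.9, 8.4]
grip_width: 0.0169
```

Request:
carry_out --pt "0 0 0.01 0 -1" --pt "0 0 0.02 0 -1" --pt "0 0 0.03 0 -1" --pt "0 0 0.03 0 -1"

```text
clock: 45.35
eef_pos: [0.4955, 0.2115, 0.1146]
tool_rot: [0.443, 0.897, 0.0, 0.001]
ft_force: [-10.9, -6.1, 23.0]
grip_width: 0.017
```

Request:
carry_out --pt "0 0 -0.1 0 -1" --pt "0 0 -0.4 0 -1" --pt "0 0 -0.8 0 -1" --pt "0 0 -1 0 -1" --pt "0 0 -1 0 -1"

```text
clock: 45.85
eef_pos: [0.4981, 0.213, 0.214]
tool_rot: [0.443, 0.897, 0.003, 0.002]
ft_force: [0.5, 0.1, -5.0]
grip_width: 0.0167
```

```bash
python3 -c "
from h import *
plan((.495,.211,.116),-127.5);print(bot.get_obs()['ft_force'])
s=imaging.camera('side'); s=cv2.resize(s[270:400,290:420],None,fx=4,fy=4,interpolation=cv2.INTER_CUBIC); save('s28',s)
t=imaging.camera('scene'); save('c28',cv2.resize(t[130:250,330:450],None,fx=4.5,fy=4.5,interpolation=cv2.INTER_CUBIC))
grab('w28')"
```

```text
shift [ 0.005 -0.043  0.98 ] roll -0.001 yaw -127.4 j6 -0.25 t 45.85
[ 0.47814345  0.13031942 -5.01116425]
```

View pics/s28.png

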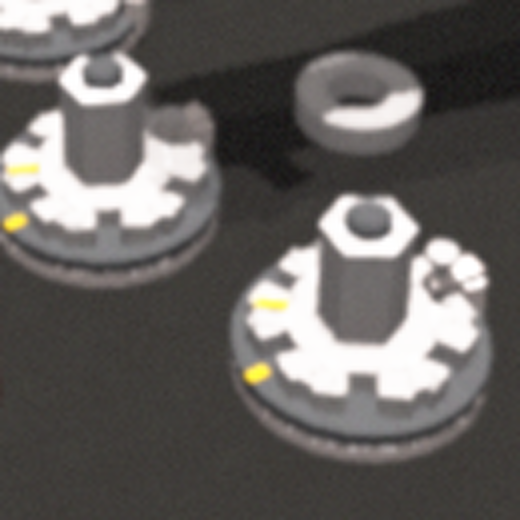

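View pics/c28.png

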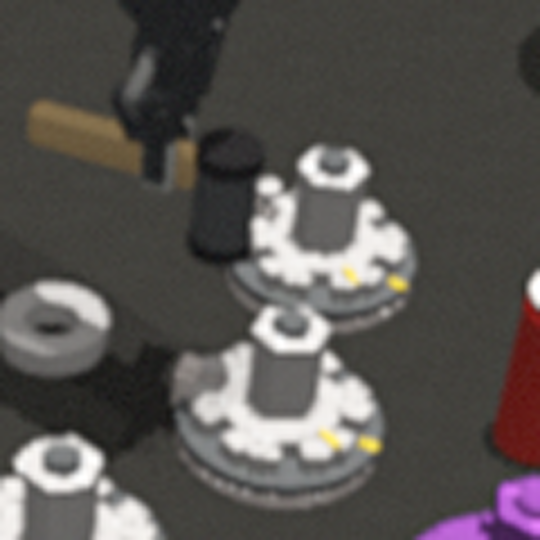

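View pics/w28.png

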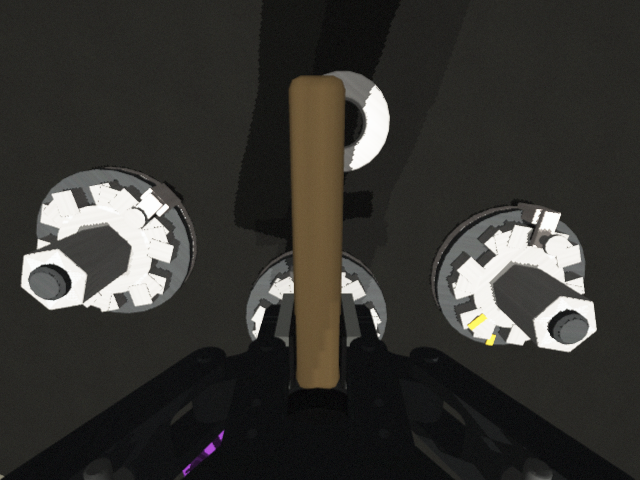

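```bash
python3 -c "
from h import *
m=imaging.camera_model('wrist'); s=imaging.camera_model('scene'); d=imaging.camera_model('side')
c=onz(m,571,327,.107); print('wrist c',c)
print('tri',tri(s,(330+335/4.5,130+163/4.5),d,(290+371/4,270+219/4)))
print('tri S3',tri(s,(330+293/4.5,130+321/4.5),d,(290+102/4,270+69/4)))
print('S2 wrist',onz(m,47,284,.107))
print(ang(m,557,243,.06,c), ang(m,490,340,.02,c), onz(m,557,243,.06))
for y in yellow(m,load('w28'),c): print(*y)
save('td28',topdown(m,load('w28'),c,.034,half=.09,n=500))
"
```

```text
wrist c [0.42866428 0.38978963 0.107     ]
tri (array([0.4294957 , 0.39598027, 0.10147837]), np.float64(0.00605597724253032))
tri S3 (array([0.57464879, 0.27278621, 0.10350382]), np.float64(0.004455225858934687))
S2 wrist [0.62492733 0.07844922 0.107     ]
(np.float64(0.0492), np.float64(-155.0)) (np.float64(0.0679), np.float64(31.7)) [0.38403865 0.36901064 0.06      ]
[476.6 321.1] 123 0.034 0.0487 -1.5
[476.6 321.1] 123 0.02 0.0516 10.5
[490.4 340.4] 70 0.034 0.0606 23.7
[490.4 340.4] 70 0.02 0.0683 32.1
```

View pics/td28.png

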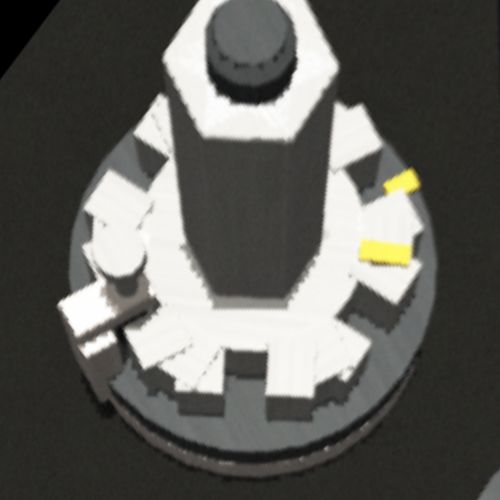

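Request:
carry_out --pt "0.3 -0.1 -0.1 0 -1" --pt "0.6 -0.3 -0.15 0 -1" --pt "0.8 -0.4 -0.2 0 -1" --pt "0.8 -0.4 -0.2 0 -1" --pt "0.8 -0.4 -0.2 0 -1"

```text
clock: 46.5
eef_pos: [0.4144, 0.2509, 0.2299]
tool_rot: [0.442, 0.897, -0.001, -0.001]
ft_force: [-0.0, 0.8, -5.7]
grip_width: 0.0169
```

```bash
python3 -c "
from h import *
plan((.339,.349,.21),-117)
grab('w29')
s=imaging.camera('side'); save('s29',cv2.resize(s[290:400,330:430],None,fx=5,fy=5,interpolation=cv2.INTER_CUBIC))
t=imaging.camera('scene'); save('c29',cv2.resize(t[150:220,360:440],None,fx=7,fy=7,interpolation=cv2.INTER_CUBIC))"
```

```text
shift [ 1.238 -0.     0.199] roll 0.117 yaw -127.5 j6 -0.11 t 46.5
```

View pics/w29.png

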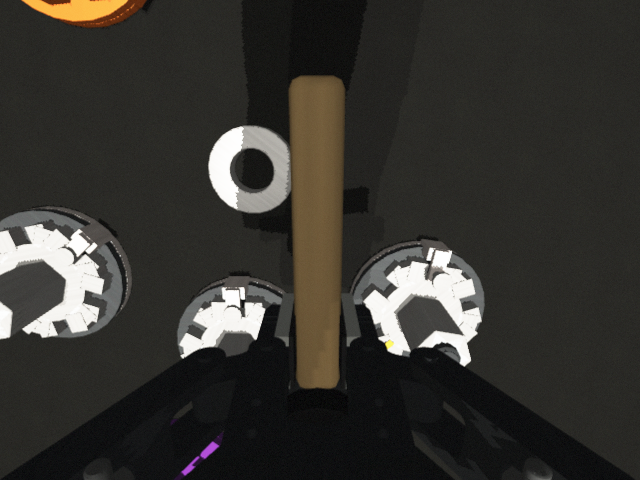

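View pics/s29.png

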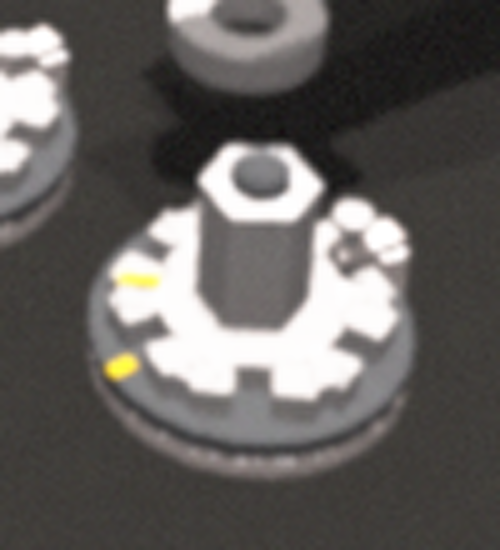

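View pics/c29.png

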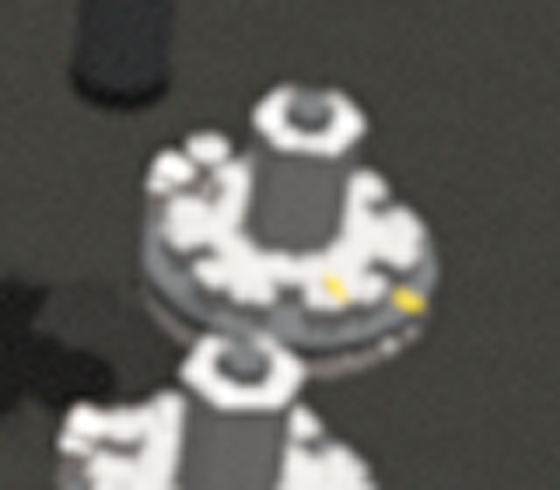

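```bash
python3 -c "
from h import *
m=imaging.camera_model('wrist'); s=imaging.camera_model('scene'); d=imaging.camera_model('side')
c,r=tri(s,(404.3,164.7),d,(382.2,324.4)); print('axis',c,r)
p,r=tri(s,(389.7,171.4),d,(400.2,332.4)); print('pin',p,r)
l,r=tri(s,(418.3,192.9),d,(354.4,363.4)); print('line',l,r)
for a,b in ((c,p),(c,l),(l,p)):
  q=(b-a)[:2]; print(np.hypot(*q),np.degrees(np.arctan2(q[1],q[0])))
im=load('w29'); save('w29z',cv2.resize(im[220:370,340:500],None,fx=4,fy=4,interpolation=cv2.INTER_CUBIC))
"
```

```text
axis [0.42922658 0.39678906 0.10501926] 0.001621098259543897
pin [0.38712621 0.37116604 0.06032367] 0.004426177416435457
line [0.48586393 0.42641891 0.02075175] 0.004722404935800546
0.049284684391680156 -148.67456571705142
0.06391961602749759 27.616325865789815
0.11314599523281035 -150.768957086584
```

View pics/w29z.png

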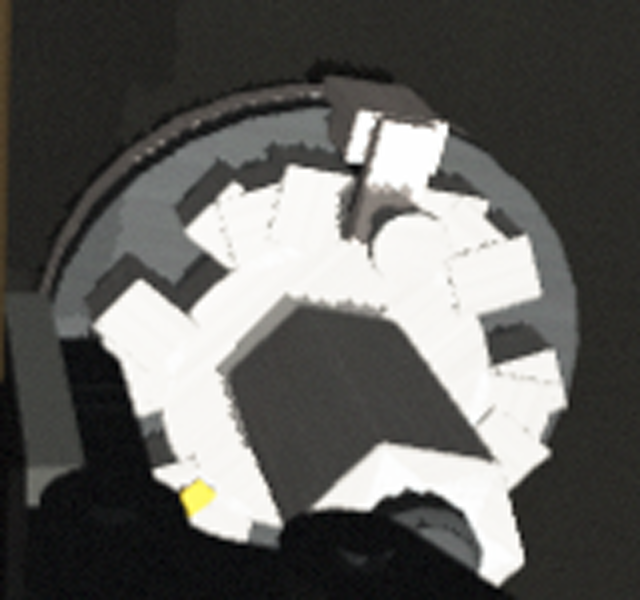

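```bash
python3 -c "
from h import *
m=imaging.camera_model('wrist')
print(onz(m,442.8,280.8,.06))
"
```

```text
[0.38732066 0.37066968 0.06      ]
```

```bash
python3 -c "
from h import *
plan((.342,.3467,.21),-118.5)
"
```

```text
shift [1.211 0.    0.204] roll 0.099 yaw -127.4 j6 -0.11 t 46.65
```

Request:
carry_out --pt "0.3 0 0 0 -1" --pt "0.6 0 0.05 0 -1" --pt "0.9 0 0.1 0 -1" --pt "1 0 0.2 0.05 -1" --pt "1 0 0.2 0.099 -1" --pt "1 0 0.2 0.099 -1"

```text
clock: 47.25
eef_pos: [0.3545, 0.3302, 0.2106]
tool_rot: [0.511, 0.86, -0.001, -0.0]
ft_force: [-0.5, 0.6, -4.7]
grip_width: 0.0169
```

```bash
python3 -c "
from h import *
plan((.342,.3467,.14),-118.5)
"
```

```text
shift [ 0.205 -0.03   0.706] roll 0.0 yaw -118.5 j6 0.25 t 47.25
```

Request:
carry_out --pt "0.2 -0.03 0 0 -1" --pt "0.2 -0.03 0.3 0 -1" --pt "0.2 -0.03 0.6 0 -1" --pt "0.2 -0.03 0.72 0 -1" --pt "0.2 -0.03 0.72 0 -1"

```text
clock: 47.75
eef_pos: [0.3416, 0.345, 0.1377]
tool_rot: [0.511, 0.859, -0.002, -0.001]
ft_force: [0.1, -0.4, -5.2]
grip_width: 0.0167
```

```bash
python3 -c "
from h import *
plan((.342,.3467,.116),-118.5);print(bot.get_obs()['ft_force'])
s=imaging.camera('side'); s=cv2.resize(s[280:400,330:450],None,fx=3.2,fy=3.2,interpolation=cv2.INTER_CUBIC);t=imaging.camera('scene'); save('c30',np.hstack([s,cv2.resize(t[130:250,340:460],None,fx=3.2,fy=3.2,interpolation=cv2.INTER_CUBIC)]))"
```

```text
shift [0.013 0.012 0.217] roll 0.0 yaw -118.5 j6 0.29 t 47.75
[ 0.06410164 -0.37547218 -5.23390733]
```

View pics/c30.png

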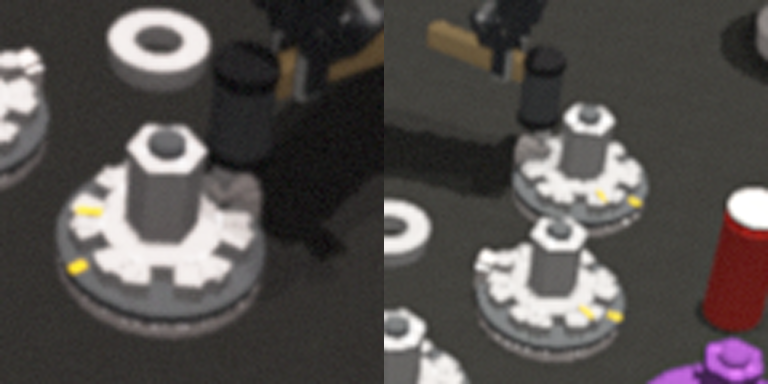

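Request:
carry_out --pt "0.01 0.01 0.03 0 -1" --pt "0.01 0.01 0.06 0 -1" --pt "0.01 0.01 0.09 0 -1" --pt "0.01 0.01 0.12 0 -1" --pt "0.01 0.01 0.14 0 -1" --pt "0.01 0.01 0.16 0 -1" --pt "0.01 0.01 0.18 0 -1" --pt "0.01 0.01 0.2 0 -1" --pt "0.01 0.01 0.21 0 -1" --pt "0.01 0.01 0.22 0 -1" --pt "0.01 0.01 0.22 0 -1"

```text
clock: 48.95
eef_pos: [0.3427, 0.348, 0.1175]
tool_rot: [0.511, 0.86, 0.0, -0.0]
ft_force: [-3.3, -2.1, 3.6]
grip_width: 0.0169
```

Request:
carry_out --pt "0 0 0.01 0 -1" --pt "0 0 0.02 0 -1" --pt "0 0 0.03 0 -1" --pt "0 0 0.03 0 -1"

```text
clock: 49.35
eef_pos: [0.3426, 0.348, 0.115]
tool_rot: [0.511, 0.86, 0.0, -0.0]
ft_force: [-4.8, -2.4, 7.5]
grip_width: 0.0166
```

Request:
carry_out --pt "0 0 0.01 0 -1" --pt "0 0 0.02 0 -1" --pt "0 0 0.02 0 -1" --pt "0 0 0.02 0 -1"

```text
clock: 49.75
eef_pos: [0.3424, 0.3479, 0.1147]
tool_rot: [0.511, 0.86, 0.001, -0.0]
ft_force: [-8.5, -6.1, 20.5]
grip_width: 0.0168
```

Request:
carry_out --pt "0 0 -0.1 0 -1" --pt "0 0 -0.4 0 -1" --pt "0 -0.05 -0.8 0 -1" --pt "0 0 -1 0 -1" --pt "0 0 -1 0 -1"

```text
clock: 50.25
eef_pos: [0.3451, 0.3499, 0.2151]
tool_rot: [0.511, 0.859, 0.004, 0.001]
ft_force: [0.8, 0.2, -5.6]
grip_width: 0.0168
```

```bash
python3 -c "
from h import *
plan((.475,-.40,.215),-52.5);print(bot.get_obs()['ft_force'])
s=imaging.camera('side'); s=cv2.resize(s[190:390,250:430],None,fx=2.2,fy=2.2,interpolation=cv2.INTER_CUBIC);t=imaging.camera('scene'); save('c31',np.hstack([s,cv2.resize(t[130:330,240:440],None,fx=2.2,fy=2.2,interpolation=cv2.INTER_CUBIC)]))
grab('w31')"
```

```text
shift [-7.21  -2.438 -0.03 ] roll 0.733 yaw -118.5 j6 0.29 t 50.25
[ 0.80957777  0.2345381  -5.60691377]
```

View pics/c31.png

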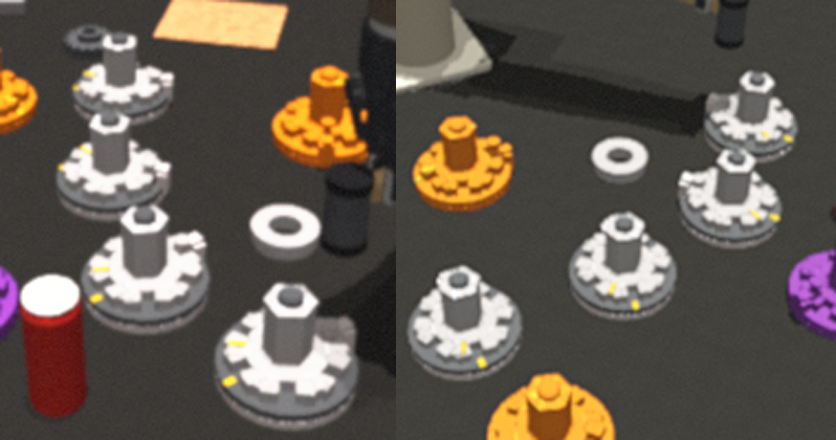

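View pics/w31.png

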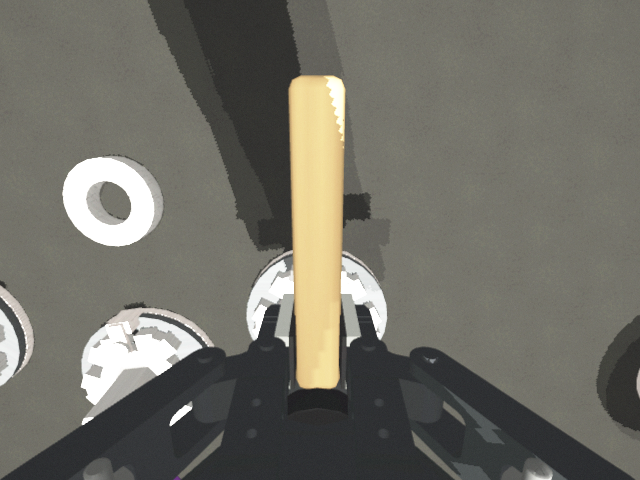

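Request:
carry_out --pt "-0.3 -0.1 0.05 0.08 -1" --pt "-0.6 -0.2 0.1 0.16 -1" --pt "-0.9 -0.3 0.1 0.25 -1" --pt "-1 -0.34 0.1 0.34 -1" --pt "-1 -0.34 0.1 0.43 -1" --pt "-1 -0.34 0.1 0.52 -1" --pt "-1 -0.34 0.1 0.61 -1" --pt "-1 -0.34 0.1 0.7 -1" --pt "-1 -0.34 0.1 0.733 -1" --pt "-1 -0.34 0.1 0.733 -1"

```text
clock: 51.4
eef_pos: [0.3594, 0.2431, 0.2004]
tool_rot: [0.897, 0.443, -0.002, 0.0]
ft_force: [-0.6, -0.6, -4.9]
grip_width: 0.0168
```

```bash
python3 -c "
from h import *
plan((.475,-.40,.205),-52.5)"
```

```text
shift [-4.404  4.826 -0.036] roll 0.001 yaw -52.6 j6 1.25 t 51.4
```

Request:
carry_out --pt "-0.3 0.33 0 0 -1" --pt "-0.6 0.66 0 0 -1" --pt "-0.88 0.96 0 0 -1"

```text
clock: 51.7
eef_pos: [0.3825, 0.1141, 0.2012]
tool_rot: [0.896, 0.444, -0.001, -0.0]
ft_force: [2.0, 0.3, -4.3]
grip_width: 0.0168
```

Request:
carry_out --pt "-0.3 0.33 0 0 -1" --pt "-0.6 0.66 0 0 -1" --pt "-0.88 0.96 0 0 -1"

```text
clock: 52.0
eef_pos: [0.4053, -0.0145, 0.2014]
tool_rot: [0.896, 0.443, -0.001, -0.0]
ft_force: [1.1, -0.2, -5.7]
grip_width: 0.0167
```

Request:
carry_out --pt "-0.3 0.33 0 0 -1" --pt "-0.6 0.66 0 0 -1" --pt "-0.88 0.96 0 0 -1"

```text
clock: 52.3
eef_pos: [0.428, -0.1427, 0.2012]
tool_rot: [0.896, 0.443, -0.001, -0.001]
ft_force: [1.2, 0.2, -4.8]
grip_width: 0.0172
```

Request:
carry_out --pt "-0.3 0.33 0 0 -1" --pt "-0.6 0.66 0 0 -1" --pt "-0.88 0.96 0 0 -1"

```text
clock: 52.6
eef_pos: [0.4508, -0.2709, 0.2008]
tool_rot: [0.896, 0.443, -0.001, -0.001]
ft_force: [1.3, -0.8, -5.4]
grip_width: 0.017
```

Request:
carry_out --pt "-0.3 0.33 0 0 -1" --pt "-0.6 0.66 0 0 -1" --pt "-0.88 0.96 0 0 -1" --pt "-0.88 0.96 0 0 -1"

```text
clock: 53.0
eef_pos: [0.4736, -0.4024, 0.1991]
tool_rot: [0.898, 0.441, -0.001, -0.0]
ft_force: [0.1, 0.5, -5.1]
grip_width: 0.0171
```

```bash
python3 -c "
from h import *
plan((.474,-.407,.12),-52.5)
grab('w32')"
```

```text
shift [-0.032  0.032  0.791] roll -0.002 yaw -52.3 j6 -0.05 t 53.0
```

View pics/w32.png

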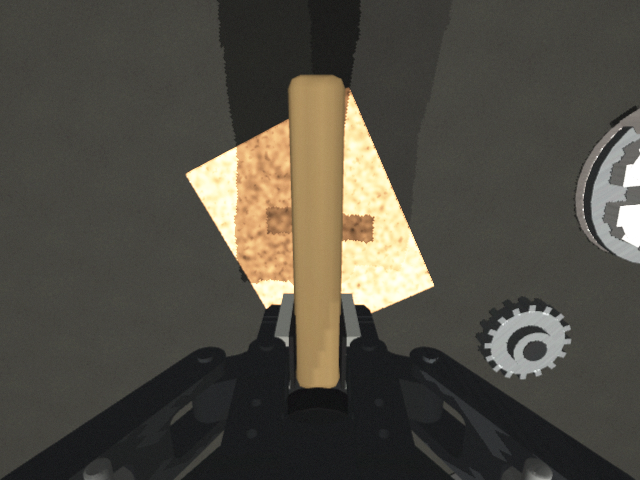

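```bash
python3 -c "
from h import *
plan((.466,-.399,.11),-52.5)"
```

```text
shift [-0.04  -0.057  0.892] roll -0.001 yaw -52.4 j6 -0.05 t 53.05
```

Request:
carry_out --pt "-0.03 -0.057 0.2 0 -1" --pt "-0.03 -0.057 0.5 0 -1" --pt "-0.03 -0.057 0.8 0 -1" --pt "-0.03 -0.057 0.97 0 -1" --pt "-0.03 -0.057 0.97 0 -1"

```text
clock: 53.55
eef_pos: [0.465, -0.3928, 0.1009]
tool_rot: [0.896, 0.444, -0.002, -0.005]
ft_force: [-0.7, 0.6, -4.3]
grip_width: 0.0172
```

```bash
python3 -c "
from h import *
plan((.466,-.399,.0712),-52.5)"
```

```text
shift [-0.043  0.048  0.296] roll 0.002 yaw -52.7 j6 -0.05 t 53.55
```

Request:
carry_out --pt "0 0 0.06 0 -1" --pt "0 0 0.12 0 -1" --pt "0 0 0.18 0 -1" --pt "0 0 0.22 0 -1" --pt "0 0 0.25 0 -1" --pt "0 0 0.25 0 -1"

```text
clock: 54.15
eef_pos: [0.4676, -0.3961, 0.0802]
tool_rot: [0.897, 0.443, -0.0, -0.0]
ft_force: [-0.7, -0.1, -4.5]
grip_width: 0.0169
```

Request:
carry_out --pt "0 0 0.01 0 -1" --pt "0 0 0.02 0 -1" --pt "0 0 0.03 0 -1" --pt "0 0 0.03 0 -1"

```text
clock: 54.55
eef_pos: [0.4678, -0.3962, 0.0775]
tool_rot: [0.897, 0.443, -0.0, -0.0]
ft_force: [0.6, 0.7, -4.3]
grip_width: 0.0169
```

Request:
carry_out --pt "0 0 0.02 0 -1" --pt "0 0 0.04 0 -1" --pt "0 0 0.05 0 -1" --pt "0 0 0.06 0 -1" --pt "0 0 0.06 0 -1"

```text
clock: 55.05
eef_pos: [0.4679, -0.3963, 0.0719]
tool_rot: [0.897, 0.443, 0.0, 0.0]
ft_force: [-0.6, -0.3, -4.2]
grip_width: 0.0167
```

Request:
carry_out --pt "0 0 0.01 0 -1" --pt "0 0 0.015 0 -1" --pt "0 0 0.015 0 -1"

```text
clock: 55.35
eef_pos: [0.4679, -0.3963, 0.0715]
tool_rot: [0.897, 0.443, 0.0, 0.0]
ft_force: [-3.8, 3.3, 5.2]
grip_width: 0.0168
```

Contact with the pad. Release, then lift straight up.

Request:
carry_out --pt "0 0 0 0 -0.4" --pt "0 0 0 0 0.2" --pt "0 0 0 0 1" --pt "0 0 0 0 1" --pt "0 0 0 0 1" --pt "0 0 0 0 1" --pt "0 0 0 0 1" --pt "0 0 -0.2 0 1" --pt "0 0 -0.5 0 1" --pt "0 0 -0.9 0 1" --pt "0 -0.3 -1 0 1" --pt "0 -0.4 -1 0 1" --pt "0 -0.4 -1 0 1"

```text
clock: 56.65
eef_pos: [0.4354, -0.3714, 0.1711]
tool_rot: [0.897, 0.443, 0.0, 0.0]
ft_force: [1.0, -0.3, -0.9]
grip_width: 0.0856
```

```bash
python3 -c "
from h import *
grab('w33'); save('c33',imaging.camera('scene')); s=imaging.camera('side'); save('s33',cv2.resize(s[140:390,200:430],None,fx=2.4,fy=2.4,interpolation=cv2.INTER_CUBIC))"
```

```text
(no output)
```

View pics/w33.png

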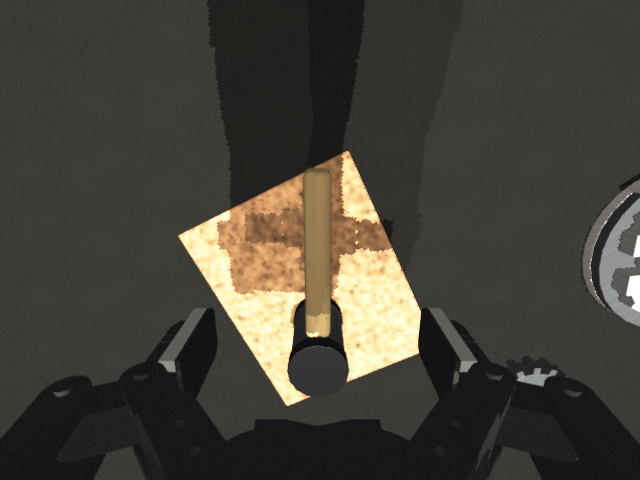

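View pics/c33.png

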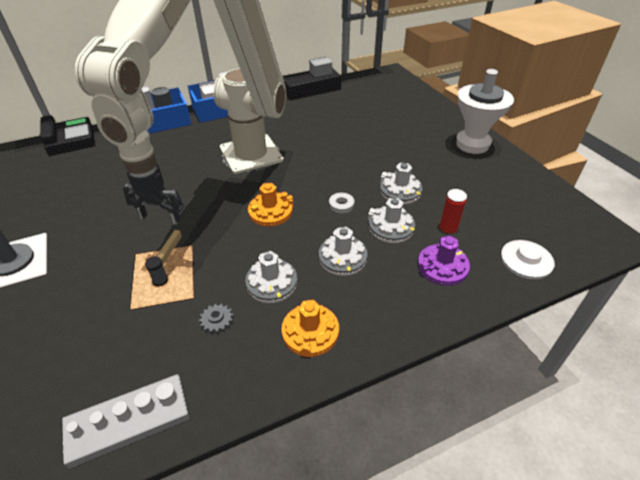

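View pics/s33.png

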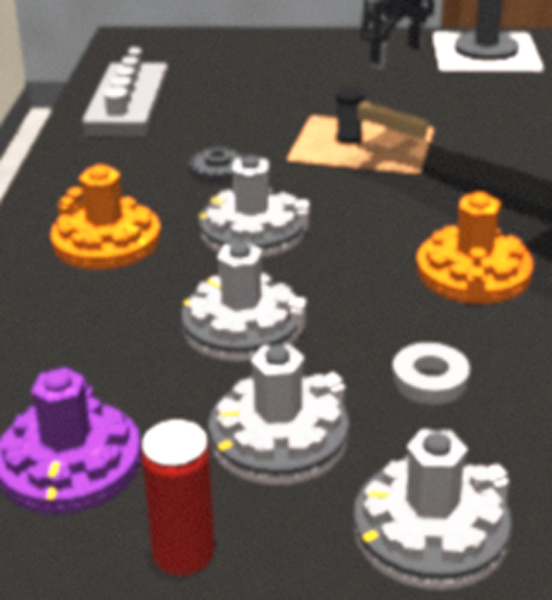

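```bash
python3 -c "
from h import *
s=imaging.camera('side'); a=cv2.resize(s[270:390,280:430],None,fx=5,fy=5,interpolation=cv2.INTER_CUBIC); save('s34',a)
plan((.56,-.12,.25),-80)"
```

```text
shift [ 2.754 -0.553 -0.804] roll -0.305 yaw -52.6 j6 -0.05 t 56.85
```

View pics/s34.png

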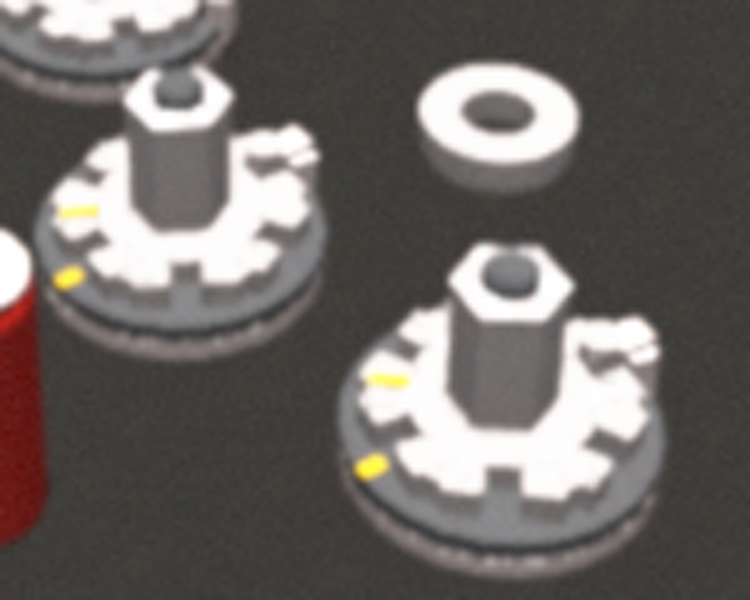

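```bash
python3 -c "
from h import *
print(order.job_done())"
```

```text
the job is handed in; nothing more can be done
None
```

I tightened all four grey stubs (A, B, C and D) past their ticks to the first slot under the lock pin. I then drove each pin home with the mallet and stood the mallet back on the cork pad. I handed the job in at about 57 s of the 210 s allowed. I left the two orange look-alikes, the purple one and the loose parts alone.

**Nuts:** In the wrist pictures taken after each turn, the slots line up with the pin to within about 2°. The pins had roughly ±4.6° of room.

**Pins:** All four stopped firmly at the same height, 114.6 to 114.7 mm at the tool, with the force rising to 20–23 N. That puts the heads at about 48 mm, where they sit on the bracket. The side view shows all four down.

**Mallet:** It stands upright on the pad, nearer the centre than where it started. The gripper is open and clear of everything.

**Knocked stub:** One stub (C, by its slot spacing) was knocked about 4 cm aside after its nut was done. I measured its pin again before driving it. For that stub one off-centre wrist reading was 6 to 7 mm out from the scene and side views, so I used a nearer wrist view that matched the other cameras.

**Not rechecked:** I did not look again at the pins with the wrist camera after the mallet was put back. My evidence for them is the stopping height, the force and the side view.

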